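Carry a freshly inked block on the lifter into the register jig

ROBOT

A 6-joint arm with a two-finger parallel gripper is mounted at the origin on the work surface. World frame = base frame: x ahead of the robot, y to its left, z up, the work surface at z = 0. Lengths are in m, angles in degrees, forces in N, time in s.
With the tool pointing down it reaches from about 0.4 to 0.825 m from the base axis. Payload 7 kg.
Tool frame: the origin (TCP) lies at the very end of the fingers, on their centre line; the grasp point (between the pads) lies 19 mm behind it; x points along the fingers, y is the direction in which the jaws open and shut, and the axes are right-handed (so a half turn about x gives the same grasp; the last joint's range is limited). The gripper opens to 88 mm and grips with 3 to 60 N. Pads are 19 mm wide; open, the fingers measure 130 mm over their backs; the gripper's body (78 mm by 193 mm) begins 47 mm behind the grasp point.
Start: joints at [81.996, 20.546, 0.682, 0, -70.136, -16.507], TCP at [0.28, 0.614, 0.191] pointing down, gripper open.
Joint ranges: [-176.03, 176.03], [-82.01, 121.73], [-58.28, 71.71], [-173.87, 95.51], [-174.79, -0.11], [-173.66, 173.66]. Speed limits (degrees/s): [136.94, 136.94, 172.46, 180, 180, 180].

INTERFACE

Orientations are given as [roll, pitch, yaw] about the fixed x, y, z axes, in that order (R = Rz(yaw) Ry(pitch) Rx(roll)).
In Python, from plant import * gives the robot as it stands. The module is installed in compiled form; this text tells all that it offers.
- The arm moves only by the shell command python3 -m creep 'ROWS' [FORCE]. ROWS is a JSON object of lists of equal length, an entry for each row: "jaw": the closure, from -1 (fully open) to 1 (shut); "translation": the shift along the tool's x, y, z in m, a list of three; "roll": the turn about the tool's x in rad. A call has exactly 10 rows; each row shifts and turns the commanded pose from where the row before left it, along the tool's axes as they then stand; what a row does not reach is not made up. A row lasts 1/10 s, in which the tool goes at most 50 mm and 8.59 degrees, less where a joint would pass 70% of its speed; a pose out of reach is approached as far as the arm can. A call with a gripper value outside its range is refused whole. The fingers move at their own pace and stop on an object; FORCE is the grip in N (left out, the last holds). Time passes only in rows, so rows that do not move let the fingers close, or fill a call up. It gives the time, the measured TCP pose, the force and the opening at its end, in the units of the state.
- get_state(): the state, without advancing time (a new reading comes with each control period).
- capture(name): name is "side" or "top" or "wrist"; returns a dict with "image" (480x640x3 uint8, red, green, blue), "fovy" (degrees; the focal length in pixels is half the picture's height over the tangent of half this angle, whatever the lens; pixels are square), "cx", "cy" (the principal point, pixels), "pose" (4x4, takes a point from camera to world coordinates); the wrist camera has in their place "tool_from_camera" (4x4, takes a point from camera to tool coordinates, whose origin is the TCP and whose axes are the tool frame's). Camera axes: x right, y up, looking along -z (the intrinsics and any distortion apply to the point x, -y, -z); pixel columns grow to the right and rows downward; lengths in m; the calibration is good to about 2 mm. A picture is of the moment at which its call begins: read the wrist's pose just before it. There is no depth.
- close_job(): hands the job in, once; it reports no verdict.
The state is a dict: "time_s": time; "joints": joint angles; "qd": joint speeds; "joint_torque": joint torques, N m; "tcp_pos": TCP position; "eef_rot": TCP orientation; "contact_force": force on the tool from outside, world axes, zero at the start; "moment": the same for the moment, N m; "gripper_width": finger opening in m.
Only numpy, scipy, OpenCV 4.12 (cv2) and the standard library are available. Lean on these libraries where they do the work, as an engineer would, in place of code of your own. Each camera call takes 0.05 s, during which the arm holds its last target.

TASK

With the upright-handled lifter, slide its blade under the inked block on the stand, lift it, carry it level to the red-sided register jig, set it on the jig's rails and push it with the lifter's heel until the brass bar is fully home on its stop; there bed it with a steady push of 10 to 18 N for half a second (over 20 N bruises the block) and leave it so. Never tip or drop the wet block or touch it with the gripper; then stand the lifter back on its cork mat, let go, and leave the other things where they are.

Things in the scene. Friction and masses are not known exactly. Their poses are not given: they have to be found in the camera images.
- lifter: steel lifter with upright wooden handle, 0.15 kg, standing on the cork mat. Origin: under the handle's axis at the blade's underside; x along the blade to its free end, z up. Blade 30 wide, 3 thick, x -24 to +70. Heel: upright plate 30 wide on the blade, front face at x = 12, z 3 to 25. Handle 18 (x) by 22 (y), wood from z 30 to 84; grip it across y at about z = 60
- block: freshly inked lino block, 0.08 to 0.15 kg: brown board, dark blue face with pale sun motif; 64 (x) by 70 (y) by 18 high. Origin: centre of underside; z up. Starts on the stand, x along the stand's within 0.05 rad, middle within 3 mm of the stand's. Lies loose on what carries it: slides if jerked or tilted; pressing it over 20 N bruises it
- stand: fixed inking stand: grey base 90 (x) by 110 (y), 6 thick, two wooden rails along x, 84 long, tops at z = 24. Between them a slot 46 wide, open at both ends, free from z 6 to 24, into which the blade goes. Origin: centre of underside; x points roughly away from the robot and is the blade's way in
- jig: fixed jig: dark base, x -80 to +86, 120 wide, 6 thick; two rails along x, tops at z = 24, slot 46 wide between them, free from z 6 to 24, open at -x for the blade; red walls to z = 32, 79 apart from x -80 to 0, narrowing to 73 at x = 20 and on. Origin: underside, mid slot; +x is the way in. Set the block down with its front short of x = 0, then push along +x; its middle comes home at x 15 to 21
- bar (a joint): brass bar across the jig's rails, in m: 0 nearest the mouth, 0.010 dead against its stop; starts at 0 to 0.004. Resists with 3 N (3 to 7 N felt), stays where left. Its face that meets the block is at jig x = 40 mm + reading, give or take 3 mm: the stop behind it is set by hand and not measured, so feel for it. Bar 12 thick, 68 wide, z 25 to 42. Force climbs steeply there
- mat: fixed cork mat, 150 (x) by 80 (y), 3 thick, the lifter's place. Origin: centre of its underside
- gouge_a: bystander: carving gouge, brown wooden handle, about 155 long, lying flat along its x; origin at its underside
- gouge_b: bystander: carving gouge with red handle, about 155 long, lying flat along its x; origin at its underside
- ink_tin: bystander: small ink tin with blue label, 46 across, 32 high; origin at its underside
- spare_block: bystander: plain brown fibreboard block, 60 x 50 x 18; origin at its underside
- medium_jar: bystander: closed jar, 60 across, 80 high, black cap; origin at its underside
- brayer: bystander: rubber ink roller, 100 wide, 38 across, dark wooden handle; origin at its underside
- eraser: bystander: white eraser, 45 x 20 x 12; origin at its underside
Not all that is in view belongs to the job. There is more than one size of the mat; the one meant has the size given above. What is shaped like the lifter but pink is not meant.

How it is judged:
By the outcome, as a careful person would: the job done as asked, in the order asked, and still so for the second after the job is handed in, with the robot touching nothing.
It also fails if it takes over 72 s, if anything falls off the work surface, if the arm or the gripper's body presses on something with over 40 N, if the wrist force passes 120 N, or if a joint passes its speed limit or range.

## Working session

There is one attempt and no reset: what is moved stays moved. The work goes in short steps, Python scripts to look and compute and a shell command to move; the robot and the scene stay as the last step left them, time stands still between calls to the robot, and variables do not carry over. Pictures are saved under pics/ and viewed, and the job is handed in when it is done.

```bash
ls; mkdir -p pics
python3 - <<'E'
from plant import *
import cv2,numpy as np
print(get_state())
for n in ["side","top","wrist"]:
    c=capture(n)
    cv2.imwrite(f"pics/{n}0.png",c["image"][:,:,::-1])
    np.save(f"pics/{n}0.npy",c,allow_pickle=True)
    print(n,{k:v for k,v in c.items() if k!="image"})
E
```

```text
pics
{'time_s': 0.0, 'joints': array([ 8.19966428e+01,  2.05926843e+01,  6.34711917e-01, -1.97871544e-02,
       -7.01357098e+01, -1.65093735e+01]), 'qd': array([ 0.06691416,  0.00607385,  0.05420831, -0.02110175, -0.0781524 ,
        0.05481989]), 'joint_torque': array([ 2.62803725e-03, -5.82729685e+01,  2.93050289e+01,  6.99738890e+00,
        6.93943395e-03, -1.58527764e-04]), 'tcp_pos': array([0.27983333, 0.61367065, 0.19011681]), 'eef_rot': array([  95.28052279,   89.90448839, -109.2389467 ]), 'contact_force': array([ 0.917498  , -0.38990913, -0.10500185]), 'moment': array([0.06663445, 0.00018687, 0.01422899]), 'gripper_width': 0.08751411087483746}
side {'fovy': 42.809794672619425, 'cx': 322.38579029092466, 'cy': 243.39604904880207, 'pose': array([[ 0.91898639,  0.26723199, -0.28991564,  0.24774712],
       [-0.39427161,  0.61586422, -0.68210055, -0.86516423],
       [-0.00373041,  0.74114663,  0.67133282,  0.84188899],
       [ 0.        ,  0.        ,  0.        ,  1.        ]])}
top {'fovy': 55.363463959100386, 'cx': 316.5888333442042, 'cy': 237.48984887404674, 'pose': array([[-0.0170994 ,  0.98834795, -0.15124795,  0.44501861],
       [-0.99963114, -0.01370667,  0.02344582, -0.06198074],
       [ 0.02109953,  0.15159307,  0.98821776,  0.87068262],
       [ 0.        ,  0.        ,  0.        ,  1.        ]])}
wrist {'fovy': 64.33465213087523, 'cx': 323.85318555096325, 'cy': 238.56801785988807, 'tool_from_camera': array([[ 8.46038314e-04,  2.66623317e-01, -9.63800441e-01,
        -1.92731643e-01],
       [ 9.99999627e-01, -3.92200522e-04,  7.69317135e-04,
        -8.72873480e-04],
       [-1.72885149e-04, -9.63800733e-01, -2.66623550e-01,
        -7.18904157e-02],
       [ 0.00000000e+00,  0.00000000e+00,  0.00000000e+00,
         1.00000000e+00]])}
```

View pics/top0.png

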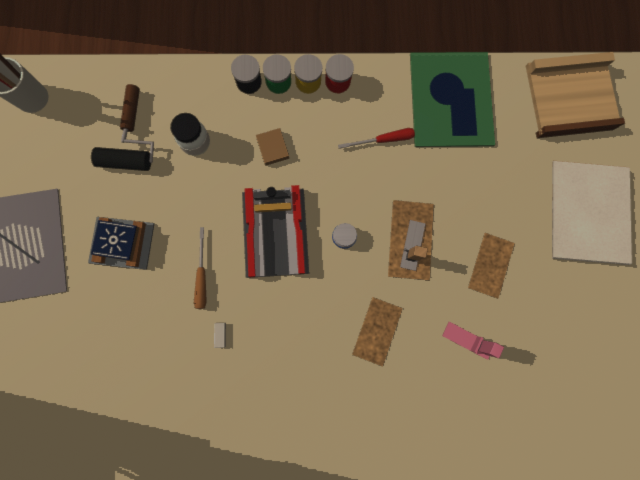

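View pics/side0.png

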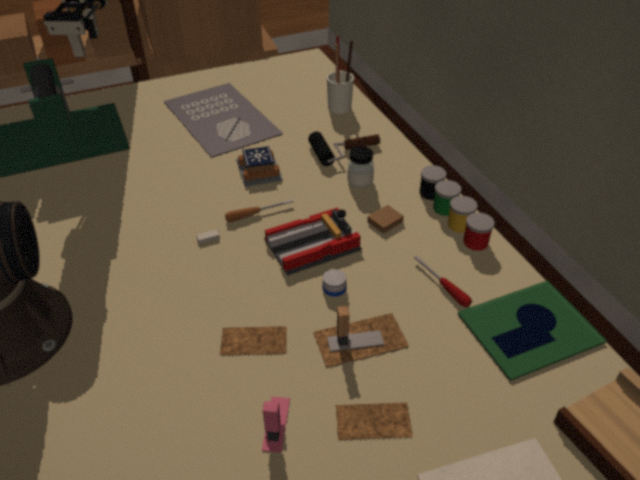

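View pics/wrist0.png

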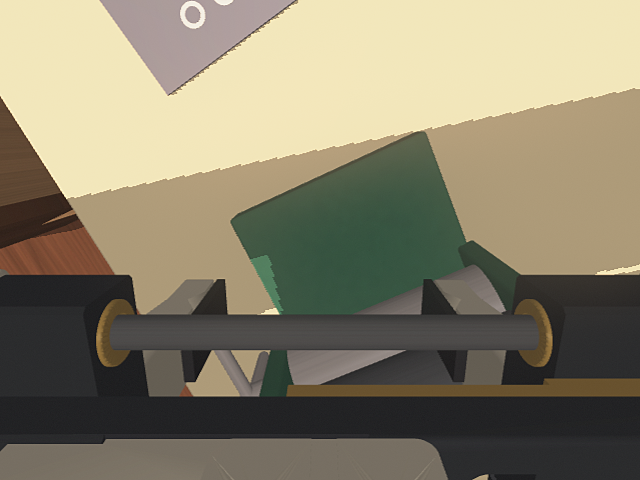

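```bash
cat > h.py <<'E'
import numpy as np,cv2
from scipy.spatial.transform import Rotation as Ro
def load(n): return np.load(f"pics/{n}.npy",allow_pickle=True).item()
def Rtool(s): return Ro.from_euler('xyz',s["eef_rot"],degrees=True).as_matrix()
def campose(c,s=None):
    if "pose" in c: return c["pose"]
    T=np.eye(4);T[:3,:3]=Rtool(s);T[:3,3]=s["tcp_pos"]
    return T@c["tool_from_camera"]
def ray(c,uv,P=None):
    P=campose(c) if P is None else P
    f=240/np.tan(np.radians(c["fovy"]/2))
    uv=np.atleast_2d(uv).astype(float)
    d=np.c_[(uv[:,0]-c["cx"])/f,-(uv[:,1]-c["cy"])/f,-np.ones(len(uv))]
    return P[:3,3],d@P[:3,:3].T
def onz(c,uv,z,P=None):
    o,d=ray(c,uv,P); t=(z-o[2])/d[:,2]
    return o+d*t[:,None]
def proj(c,X,P=None):
    P=campose(c) if P is None else P
    f=240/np.tan(np.radians(c["fovy"]/2))
    X=(np.atleast_2d(X)-P[:3,3])@P[:3,:3]
    return np.c_[c["cx"]-f*X[:,0]/X[:,2],c["cy"]+f*X[:,1]/X[:,2]]
def tri(rays):
    A=np.zeros((3,3));b=np.zeros(3)
    for o,d in rays:
        d=np.ravel(d)/np.linalg.norm(d);M=np.eye(3)-np.outer(d,d);A+=M;b+=M@o
    x=np.linalg.solve(A,b)
    return x,[np.linalg.norm(np.cross(x-o,np.ravel(d)/np.linalg.norm(d)))*1e3 for o,d in rays]
def crop(c,u0,v0,w,h,name,k=4):
    im=c["image"][v0:v0+h,u0:u0+w,::-1]
    im=cv2.resize(im,None,fx=k,fy=k,interpolation=cv2.INTER_CUBIC);cv2.imwrite(f"pics/{name}.png",im)
E
python3 - <<'E'
from h import *
t=load("top0");s=load("side0")
crop(t,340,190,180,150,"t_lift");crop(t,230,170,130,120,"t_jig",5);crop(t,80,200,100,80,"t_stand",7)
a=[cv2.resize(s["image"][v:v+h,u:u+w,::-1],(w*k,h*k),interpolation=cv2.INTER_CUBIC) for u,v,w,h,k in [(210,290,200,155,4),(255,190,120,90,6),(225,135,70,60,8)]]
for n,i in zip(["s_lift","s_jig","s_stand"],a): cv2.imwrite(f"pics/{n}.png",i)
E
```

```text
(no output)
```

View pics/t_lift.png

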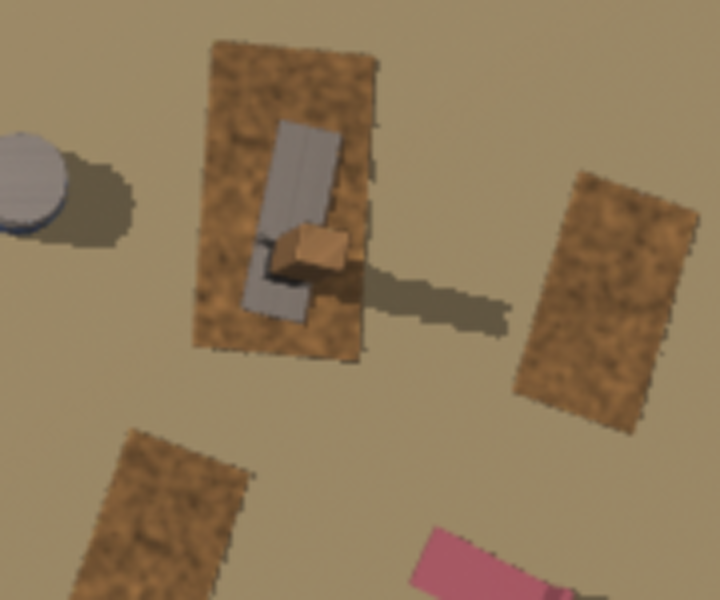

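View pics/t_jig.png

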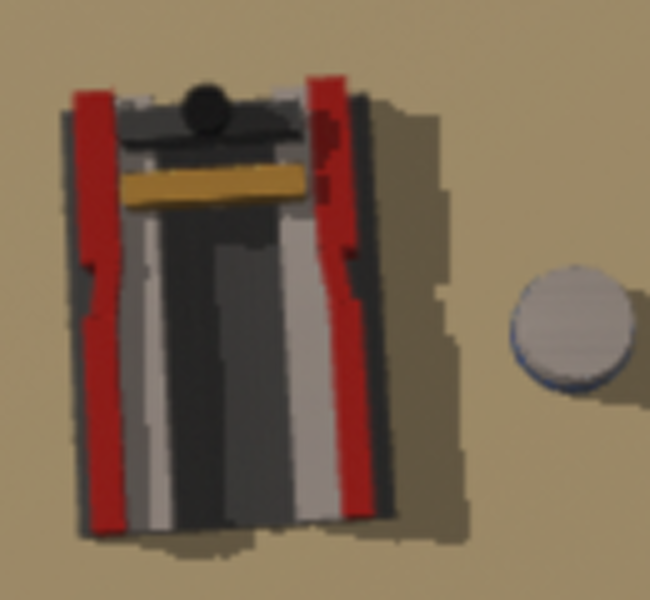

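View pics/t_stand.png

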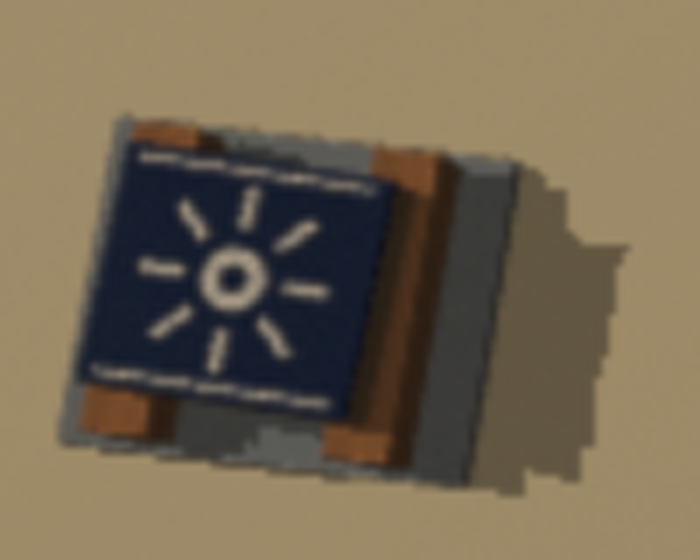

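View pics/s_lift.png

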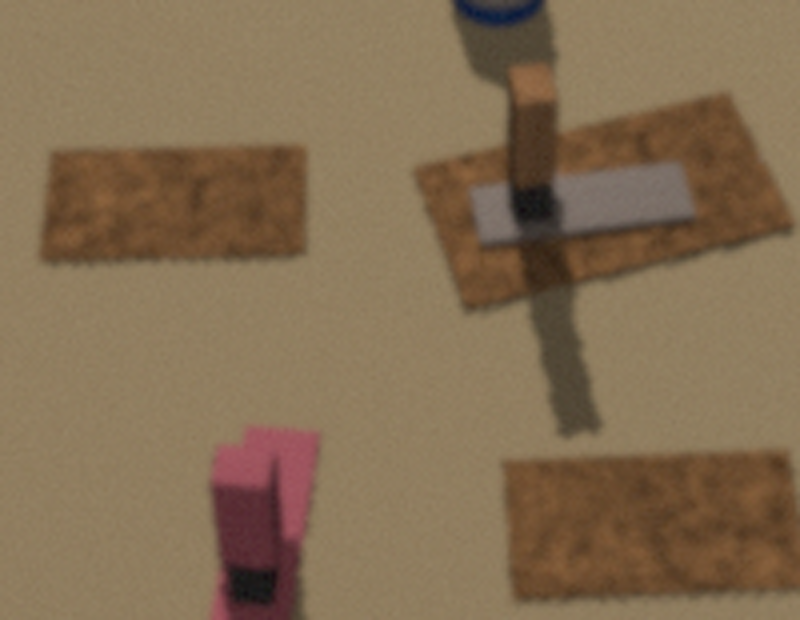

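View pics/s_jig.png

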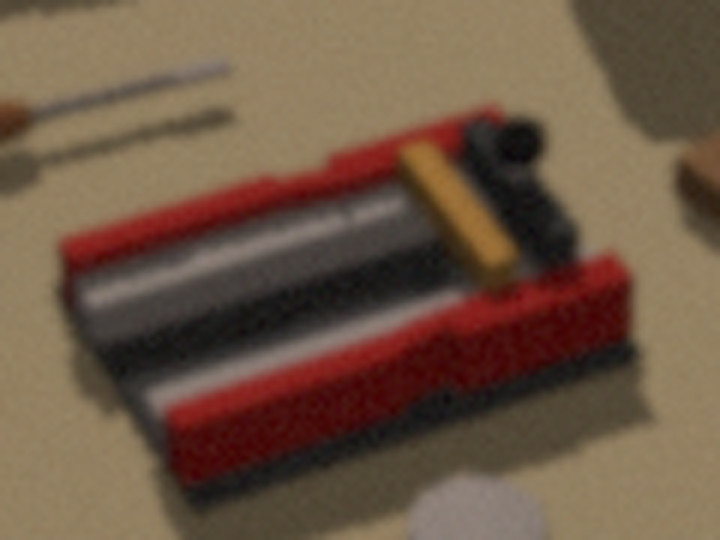

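View pics/s_stand.png

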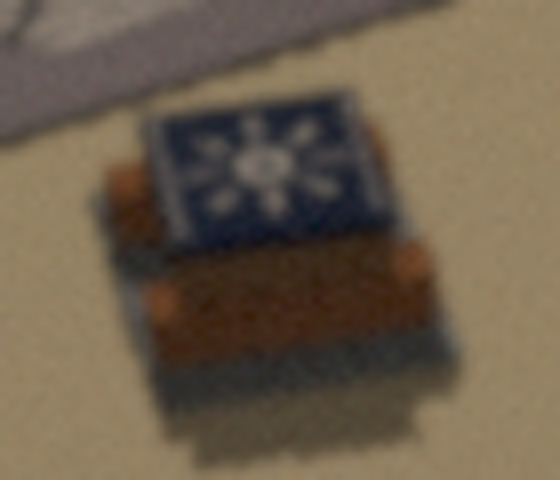

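```bash
cat > m1.py <<'E'
from h import *
t=load("top0");s=load("side0")
def pt(l,k,o): return (np.array(l,float)+.5)/k-.5+np.array(o)
TL=lambda l:pt(l,4,(340,190)); TJ=lambda l:pt(l,5,(230,170)); TS=lambda l:pt(l,7,(80,200))
SL=lambda l:pt(l,4,(210,290)); SJ=lambda l:pt(l,6,(255,190)); SS=lambda l:pt(l,8,(225,135))
def two(name,tp,sp):
    out=[]
    for a,b in zip(tp,sp):
        x,e=tri([ray(t,a),ray(s,b)]);out.append(x);print(name,np.round(x*1e3,1),"res",np.round(e,1))
    return np.array(out)
def rep(n,c):
    c=c[:,:2]
    L=np.linalg.norm(np.roll(c,-1,0)-c,axis=1)*1e3
    print(n,"edges",np.round(L,1),"centre",np.round(c.mean(0)*1e3,1),"dirs",np.round([np.degrees(np.arctan2(*(d[::-1]))) for d in np.roll(c,-1,0)-c],1))
E
python3 - <<'E'
from m1 import *
# order: far-left, far-right, near-right, near-left (in top image)
mt=TL([(211,42),(378,58),(359,360),(193,345)]); ms=SL([(730,94),(793,228),(468,310),(416,168)])
m=two("mat",mt,ms); rep("mat top z3",onz(t,mt,.003)); rep("mat side z3",onz(s,ms,.003))
bt=TL([(281,120),(342,133),(303,323),(242,309)]); bs=SL([(686,164),(694,217),(483,243),(472,187)])
b=two("blade",bt,bs); rep("blade top z6",onz(t,bt,.006)); rep("blade side",onz(s,bs,.006))
ht=TL([(302,228),(349,232),(343,270),(294,263)]); hs=SL([(552,64),(556,98),(514,103),(508,68)])
h=two("htop",ht,hs)
rep("ht",onz(t,ht,.087));rep("hs",onz(s,hs,.087))
for n,l in [("m2",[(583,170),(699,212),(634,434),(514,392)]) ]: rep(n,onz(t,TL(l),.003))
E
python3 - <<'E'
from m1 import *
# jig: wall top outer/inner corners
jt=TJ([(346,77),(77,92),(126,532),(374,515)]); # far-right outer, far-left outer, near-left inner, near-right outer
js=SJ([(628,262),(497,108),(64,250),(172,410)]) # far-right(outer) , far-left outer, ...
two("jig",jt,js)
lt=TS([(128,142),(398,187),(347,420),(78,378)]); ls=SS([(353,92),(408,228),(178,250),(142,112)])
two("block",lt,ls)
rep("blk top",onz(t,lt,.042));rep("blk side",onz(s,ls,.042))
rb=TS([(122,117),(518,162),(468,487),(62,443)])
rep("stand base top z6",onz(t,rb,.006))
rr=TS([(133,124),(440,152),(394,465),(84,433)])
rep("rails z24",onz(t,rr,.024))
E
```

```text
mat [ 652.  -232.9   -1.1] res [1.6 1.6]
mat [ 641.  -313.5    1.8] res [0.2 0.2]
mat [ 494.9 -296.6    0.8] res [1. 1.]
mat [ 503.7 -217.6    1. ] res [1.5 1.5]
mat top z3 edges [ 81.9 147.8  79.4 148.1] centre [ 571.5 -264.4] dirs [-96.3 173.3  84.   -5.7]
mat side z3 edges [ 79.  146.3  79.4 148.1] centre [ 573.1 -267. ] dirs [-98.1 173.7  83.2  -6.5]
blade [ 612.3 -264.6    3.4] res [2.1 2.1]
blade [ 603.5 -293.1    4.5] res [0.2 0.2]
blade [ 513.  -269.9    4.8] res [1.5 1.5]
blade [ 520.3 -240.9    5.9] res [1.7 1.7]
blade top z6 edges [30.1 94.4 29.7 94. ] centre [ 560.7 -266.4] dirs [-103.   165.6   76.1  -14.2]
blade side edges [29.4 91.9 30.8 94.9] centre [ 563.1 -268.2] dirs [-110.6  165.4   75.2  -15.6]
htop [ 549.7 -252.9   84.3] res [2.9 2.9]
htop [ 545.1 -272.2   86.2] res [0.5 0.5]
htop [ 528.3 -268.4   86.9] res [0.3 0.3]
htop [ 533.2 -248.2   84.7] res [1.7 1.7]
ht edges [20.5 16.9 21.4 15.8] centre [ 537.6 -259.7] dirs [-95.7 168.   81.  -15.6]
hs edges [18.6 17.3 19.1 18.3] centre [ 539.9 -261.7] dirs [-109.9  165.5   73.1  -16.5]
m2 edges [ 59.  113.1  59.7 114. ] centre [ 520.1 -417.2] dirs [-111.2  159.3   69.7  -21. ]
jig [673.1 -50.3  38.3] res [0.8 0.8]
jig [671.1  51.2  29.4] res [1. 1.]
jig [504.   31.5  37.1] res [0.6 0.6]
jig [508.7 -58.6  40.2] res [0.8 0.8]
block [612.1 318.5  38.2] res [1.5 1.5]
block [601.5 247.9  36.9] res [3.5 3.5]
block [537.9 256.9  41.7] res [1.6 1.6]
block [549.4 325.3  43.7] res [1.5 1.5]
blk top edges [71.5 61.7 70.2 62.5] centre [572.9 286.9] dirs [-100.4  170.2   80.2   -8.6]
blk side edges [72.9 65.4 72.3 62.2] centre [576.4 284.2] dirs [-97.1 166.   80.4 -13.7]
stand base top z6 edges [108.4  89.1 109.3  89.6] centre [572.8 287.1] dirs [-97.4 173.5  82.9  -7.1]
rails z24 edges [82.  84.  81.7 83. ] centre [572.5 287.7] dirs [-96.1 174.1  83.2  -5.7]
```

Run:
```python
from m1 import *
from plant import get_state
st=get_state();print(np.round(Rtool(st),3),st["tcp_pos"])
# jig picks
w=onz(t,TJ([(126,532),(345,517),(117,312),(333,298),(120,208),(312,200),(322,255),(123,268)]),.032);print(np.round(w[:,:2]*1e3,1))
b=onz(t,TJ([(62,112),(80,538),(397,516),(369,95)]),.006);rep("jigbase",b);print(np.round(b[:,:2]*1e3,1))
f=onz(t,TJ([(125,207),(305,197)]),.042);print("bar front",np.round(f[:,:2]*1e3,1))
```

```text
[[-0.    -0.415 -0.91 ]
 [-0.001 -0.91   0.415]
 [-1.     0.001 -0.   ]] [0.27989972 0.61378968 0.19033053]
[[503.8  32.2]
 [508.  -47.8]
 [585.3  35.8]
 [589.5 -44.2]
 [624.6  34.8]
 [626.8 -36.8]
 [605.8 -40.3]
 [601.9  33.6]]
jigbase edges [165.  119.5 164.  119. ] centre [589.   -3.2] dirs [-177.2  -86.9    3.    92.6]
[[668.4  60.4]
 [503.6  52.4]
 [510.1 -67. ]
 [673.8 -58.5]]
bar front [[622.8  31.8]
 [625.8 -34.5]]
```

```bash
cat > calc.py <<'E'
import sys
from h import *
from plant import get_state
def calc(x,y,z,yaw):
    s=get_state();R=Rtool(s);p=s["tcp_pos"]
    cy=np.degrees(np.arctan2(-R[1,2],-R[0,2]))
    a=np.radians(yaw);f=np.array([np.cos(a),np.sin(a),0]);yt=np.array([np.sin(a),-np.cos(a),0])
    d=np.array([x,y,z])-p
    print("t",round(s["time_s"],2),"yaw now",round(cy,2),"pos",np.round(p*1e3,1),"roll rad",round(np.radians(-(yaw-cy)),4),"trans mm",np.round([-d[2]*1e3,d@yt*1e3,-(d@f)*1e3],1),"F",np.round(s["contact_force"],1),"tilt",np.round(R[2,1:]*57.3,2),"j6",np.round(s["joints"][5],0),"w",round(s["gripper_width"]*1e3,1))
if __name__=="__main__": calc(*map(float,sys.argv[1:5]))
E
python3 calc.py .5 .295 .21 -14.7
```

```text
t 0.15 yaw now -24.52 pos [279.9 613.8 190.3] roll rad -0.1713 trans mm [ -19.7  252.5 -293.8] F [0.5 0.  0.4] tilt [ 0.07 -0.01] j6 -17.0 w 87.4
```

```bash
python3 -m creep '{"jaw":[-1,-1,-1,-1,-1,-1,-1,-1,-1,-1],"translation":[[0,0,0],[0,0,0],[-0.0025,0.0315,-0.0367],[-0.0025,0.0315,-0.0367],[-0.0025,0.0315,-0.0367],[-0.0025,0.0315,-0.0367],[-0.0025,0.0315,-0.0367],[-0.0025,0.0315,-0.0367],[-0.0025,0.0315,-0.0367],[-0.0025,0.0315,-0.0367]],"roll":[-0.0857,-0.0857,0,0,0,0,0,0,0,0]}' 40
python3 calc.py .5 0 .21 -14.7
```

```text
time_s: 1.15
tcp_pos: [0.5008, 0.2941, 0.2112]
eef_rot: [-55.7, 90.0, 109.6]
contact_force: [0.8, 1.4, -0.3]
gripper_width: 0.0874
t 1.15 yaw now -14.67 pos [500.8 294.1 211.2] roll rad 0.0005 trans mm [  1.2 284.7 -73.9] F [ 0.8  1.4 -0.3] tilt [-0.01  0.  ] j6 26.0 w 87.4
```

```bash
cat > snap.py <<'E'
import sys
from h import *
from plant import *
n,cam=sys.argv[1:3]
s=get_state();c=capture(cam);c["P"]=campose(c,s) if cam=="wrist" else c["pose"]
c["s"]=s
np.save(f"pics/{n}.npy",c,allow_pickle=True);cv2.imwrite(f"pics/{n}.png",c["image"][:,:,::-1])
E
python3 snap.py w1 wrist
python3 -m creep '{"jaw":[-1,-1,-1,-1,-1,-1,-1,-1,-1,-1],"translation":[[0,0.0355,-0.0092],[0,0.0355,-0.0092],[0,0.0355,-0.0092],[0,0.0355,-0.0092],[0,0.0355,-0.0092],[0,0.0355,-0.0092],[0,0.0355,-0.0092],[0,0.0355,-0.0092],[0,0,0],[0,0,0]],"roll":[0,0,0,0,0,0,0,0,0,0]}'
python3 snap.py w2 wrist
python3 calc.py .51 -.254 .15 -14.7
```

```text
time_s: 2.2
tcp_pos: [0.4991, 0.0018, 0.211]
eef_rot: [-26.3, 90.0, 138.9]
contact_force: [0.2, -0.0, -0.8]
gripper_width: 0.0875
t 2.25 yaw now -14.74 pos [499.3   2.5 211. ] roll rad -0.0008 trans mm [ 61.  245.4 -75.5] F [-0.3 -1.2 -0.9] tilt [-0.01  0.01] j6 52.0 w 87.6
```

View pics/w1.png

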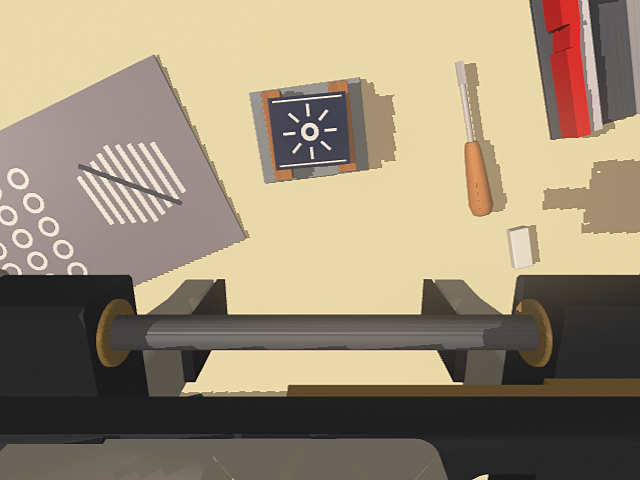

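View pics/w2.png

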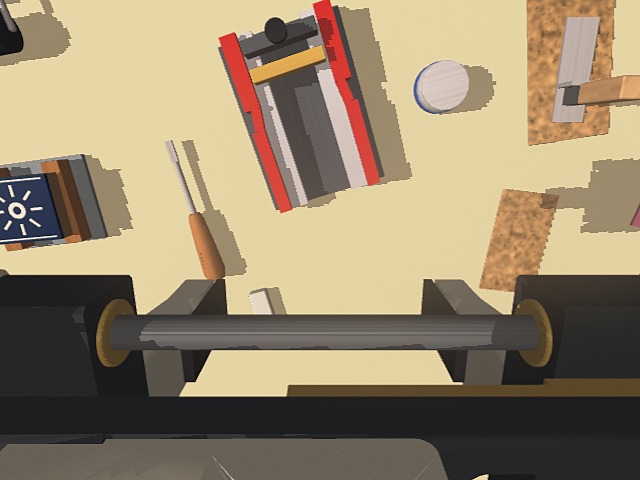

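Run:
```python
from h import *
crop(load("w1"),240,65,140,130,"w1c",5);crop(load("w2"),210,0,190,220,"w2c",3)
```

```text
(no output)
```

View pics/w1c.png

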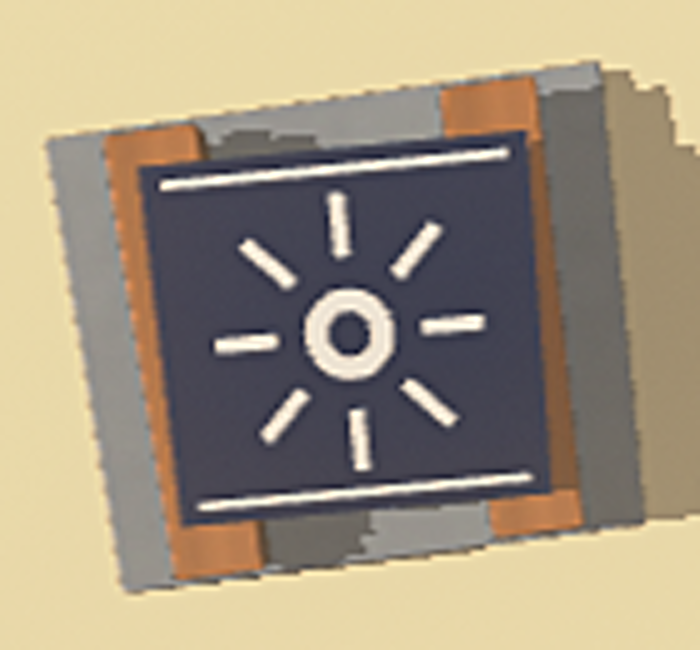

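View pics/w2c.png

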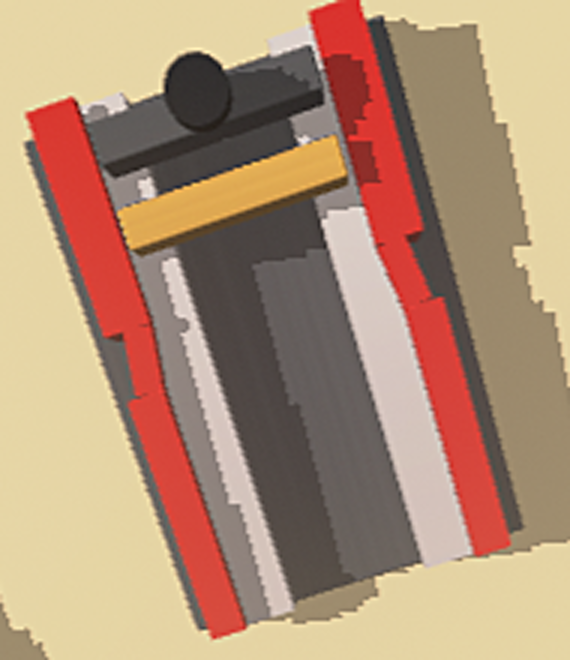

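```bash
cat > m2.py <<'E'
from m1 import *
w1=load("w1");w2=load("w2")
W1=lambda l:pt(l,5,(240,65));W2=lambda l:pt(l,3,(210,0))
E
python3 - <<'E'
from m2 import *
q=W1([(138,168),(525,131),(551,490),(183,524)]);rep("block z42",onz(w1,q,.042,w1["P"]))
# triangulate block top with the top cam
tt=TS([(128,142),(398,187),(347,420),(78,378)]);ls=SS([(353,92),(408,228),(178,250),(142,112)])
for a,b,c in zip(q,tt,ls):
    x,e=tri([ray(w1,a,w1["P"]),ray(t,b),ray(s,c)]);print("tri block",np.round(x*1e3,1),np.round(e,1))
q=W1([(104,137),(536,78),(581,530),(176,578)]);rep("rails z24",onz(w1,q,.024,w1["P"]))
q=W1([(47,137),(598,62),(645,523),(126,592)]);rep("base z6",onz(w1,q,.006,w1["P"]))
# jig wall tops z32: near-left outer(211,637), inner(244,626); near right inner(473,556) outer(510,545); 
q=W2([(244,627),(474,556),(160,392),(405,307),(150,320),(376,244)]);w=onz(w2,q,.032,w2["P"]);print(np.round(w[:,:2]*1e3,1))
q=W2([(360,0),(27,116),(211,638),(511,545)]);rep("outer walls z32",onz(w2,q,.032,w2["P"]))
jt=TJ([(346,77),(77,92),(88,535),(374,515)]);js=SJ([(628,262),(497,108),None or (60,246),(172,410)])
for i in range(4):
    r=[ray(w2,q[i],w2["P"]),ray(t,jt[i])]
    x,e=tri(r);print("tri jig",np.round(x*1e3,1),np.round(e,1))
q=W2([(119,211),(335,136),(347,169),(133,246)]);rep("bar",onz(w2,q,.042,w2["P"]));print(np.round(onz(w2,q,.042,w2["P"])*1e3,1))
E
```

```text
block z42 edges [69.3 63.  69.1 63.1] centre [575.7 289.3] dirs [-99.5 170.6  80.5  -9.3]
tri block [612.5 318.8  37.9] [0.6 1.7 1.2]
tri block [601.8 249.   35.7] [0.5 3.5 3.7]
tri block [538.5 259.3  39.2] [0.9 2.1 1.8]
tri block [550.  327.8  41.4] [0.9 2.  1.6]
rails z24 edges [81.2 83.5 80.6 82.7] centre [575.1 290.1] dirs [-97.4 172.3  82.   -7.3]
base z6 edges [108.3  89.  108.5  89.6] centre [575.4 289.8] dirs [-97.4 173.   82.9  -7.1]
[[507.6  34.4]
 [511.1 -44.2]
 [586.   39. ]
 [590.8 -41. ]
 [607.1  35.7]
 [610.4 -36.9]]
outer walls z32 edges [102.4 164.  102.7 163.6] centre [591.   -1.4] dirs [  92.3 -177.3  -87.4    2.8]
tri jig [678.  -49.8  19.2] [0.5 0.5]
tri jig [656.2  44.2  82.9] [0.5 0.5]
tri jig [504.1  48.4  15.7] [0.3 0.3]
tri jig [509.5 -58.2  19. ] [0.2 0.2]
bar edges [66.2  9.4 66.3 10.2] centre [6.339e+02 4.000e-01] dirs [ -87.3 -173.1   93.4    6. ]
[[637.2  34.1  42. ]
 [640.4 -32.1  42. ]
 [631.1 -33.2  42. ]
 [627.1  33.   42. ]]
```

```bash
python3 calc.py .467 -.2425 .2 -14.7
```

```text
t 2.25 yaw now -14.74 pos [499.3   2.5 211. ] roll rad -0.0008 trans mm [ 11.  245.2 -31. ] F [-0.3 -1.2 -0.9] tilt [-0.01  0.01] j6 52.0 w 87.6
```

```bash
python3 -m creep '{"jaw":[-1,-1,-1,-1,-1,-1,-1,-1,-1,-1],"translation":[[0.002,0.04,-0.005],[0.002,0.041,-0.005],[0.002,0.041,-0.005],[0.002,0.041,-0.005],[0.002,0.041,-0.005],[0.001,0.041,-0.006],[0,0,0],[0,0,0],[0,0,0],[0,0,0]],"roll":[0,0,0,0,0,0,0,0,0,0]}'
python3 snap.py w3 wrist
python3 calc.py .5397 -.2615 .044 -14.7
python3 -c "
from h import *
crop(load('w3'),200,0,240,280,'w3c',2)"
```

```text
time_s: 3.25
tcp_pos: [0.4677, -0.241, 0.2002]
eef_rot: [-149.7, 90.0, 15.8]
contact_force: [0.3, 0.4, 0.6]
gripper_width: 0.0878
t 3.3 yaw now -14.57 pos [ 467.7 -241.1  200.2] roll rad 0.0023 trans mm [156.2   1.5 -74.8] F [-0.1  0.3 -0.4] tilt [-0.01 -0.02] j6 81.0 w 87.9
```

View pics/w3.png

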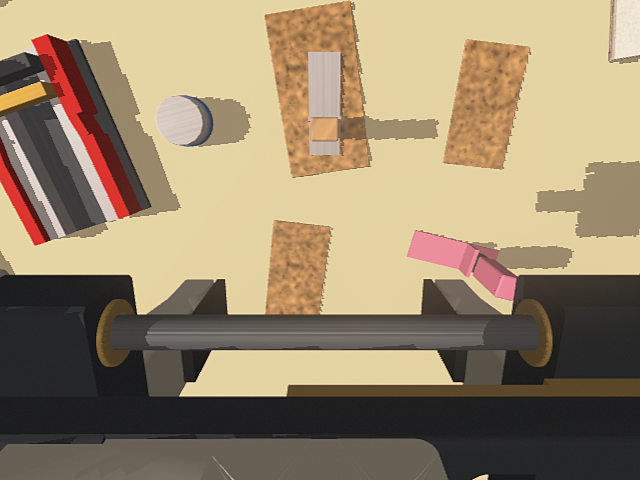

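```bash
python3 -c "
from h import *
crop(load('w3'),255,0,125,185,'w3c',3.2)" ; python3 -c "
import cv2;print(cv2.imread('pics/w3c.png').shape)"
```

```text
(592, 400, 3)
```

View pics/w3c.png

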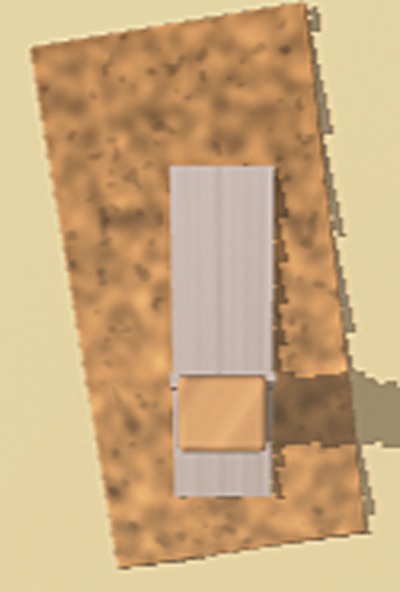

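Run:
```python
from m1 import *
w=load("w3");P=w["P"];W=lambda l:pt(l,3.2,(255,0))
q=W([(169,166),(274,166),(273,496),(174,496)]);rep("blade z6",onz(w,q,.006,P));
h=W([(179,376),(266,376),(265,451),(177,451)]);rep("handle z87",onz(w,h,.087,P))
m=W([(31,47),(304,2),(369,532),(119,569)]);rep("mat",onz(w,m,.003,P))
ht=TL([(302,228),(349,232),(343,270),(294,263)])
for a,b in zip(h,ht): print(np.round(tri([ray(w,a,P),ray(t,b)])[0]*1e3,1))
bt=TL([(281,120),(342,133),(303,323),(242,309)])
for a,b in zip(q,bt): print("bl",np.round(tri([ray(w,a,P),ray(t,b)])[0]*1e3,1))
```

```text
blade z6 edges [30.4 93.4 30.7 93.4] centre [ 562.9 -264.9] dirs [-104.6  165.9   75.4  -14.3]
handle z87 edges [20.8 17.4 21.4 17.4] centre [ 540.6 -258.9] dirs [-104.6  165.2   75.4  -16.7]
mat edges [ 78.4 149.4  79.8 149.4] centre [ 573.8 -263. ] dirs [-96.3 174.3  83.8  -6.2]
[ 549.5 -251.8   82.3]
[ 545.5 -271.8   85.8]
[ 528.7 -267.4   88.6]
[ 533.2 -246.9   85.1]
bl [ 609.3 -261.5   14.2]
bl [ 602.1 -290.3   14.8]
bl [ 512.6 -269.     4.1]
bl [ 520.  -239.4    7.2]
```

```bash
python3 calc.py .540 -.260 .044 -14.5
```

```text
t 3.3 yaw now -14.57 pos [ 467.7 -241.1  200.2] roll rad -0.0012 trans mm [156.2   0.2 -74.8] F [-0.1  0.3 -0.4] tilt [-0.01 -0.02] j6 81.0 w 87.9
```

```bash
python3 -m creep '{"jaw":[-1,-1,-1,-1,-1,-1,-1,-1,-1,-1],"translation":[[0,0,-0.025],[0,0,-0.035],[0,0,-0.0148],[0.03,0,0],[0.035,0,0],[0.035,0,0],[0.03,0,0],[0.016,0,0],[0.01,0,0],[0,0,0]],"roll":[0,0,0,0,0,0,0,0,0,0]}'
python3 calc.py .540 -.260 .044 -14.5
```

```text
time_s: 4.3
tcp_pos: [0.5391, -0.2604, 0.043]
eef_rot: [4.1, 89.9, 169.5]
contact_force: [-0.2, 0.5, 0.1]
gripper_width: 0.0874
t 4.3 yaw now -14.63 pos [ 539.1 -260.4   43. ] roll rad -0.0023 trans mm [-1.  -0.6 -0.8] F [-0.2  0.5  0.1] tilt [0.01 0.11] j6 82.0 w 87.4
```

```bash
python3 -m creep '{"jaw":[0.2,0.4,0.5,0.6,0.7,0.8,0.9,1,1,1],"translation":[[0,0,-0.0008],[0,0,0],[0,0,0],[0,0,0],[0,0,0],[0,0,0],[0,0,0],[0,0,0],[0,0,0],[0,0,0]],"roll":[0,0,0,0,0,0,0,0,0,0]}' 58
python3 calc.py .540 -.260 .044 -14.5
```

```text
time_s: 5.3
tcp_pos: [0.5403, -0.2615, 0.044]
eef_rot: [-4.3, 90.0, 161.0]
contact_force: [0.3, 0.3, 0.7]
gripper_width: 0.0212
t 5.3 yaw now -14.69 pos [ 540.3 -261.5   44. ] roll rad -0.0033 trans mm [ 0.  -1.3  0.6] F [0.3 0.3 0.7] tilt [-0.    0.01] j6 82.0 w 21.2
```

```bash
python3 calc.py .4408 .3058 .2 -8.5
```

```text
t 5.3 yaw now -14.69 pos [ 540.3 -261.5   44. ] roll rad -0.1081 trans mm [-156.  -546.3  182.2] F [0.3 0.3 0.7] tilt [-0.    0.01] j6 82.0 w 21.2
```

```bash
python3 -m creep '{"jaw":[1,1,1,1,1,1,1,1,1,1],"translation":[[-0.01,0,0],[-0.02,0,0],[-0.035,0,0],[-0.04,0,0],[-0.035,0,0],[-0.016,0,0],[0,-0.02,0.007],[0,-0.03,0.01],[0,-0.04,0.013],[0,-0.04,0.013]],"roll":[0,0,-0.054,-0.054,0,0,0,0,0,0]}'
python3 calc.py .4408 .3058 .2 -8.5
```

```text
time_s: 6.3
tcp_pos: [0.5163, -0.1256, 0.2005]
eef_rot: [-127.0, 90.0, 44.4]
contact_force: [1.4, 1.2, -2.1]
gripper_width: 0.0213
t 6.3 yaw now -8.58 pos [ 516.3 -125.6  200.5] roll rad -0.0013 trans mm [   0.5 -415.5  138.4] F [ 1.4  1.2 -2.1] tilt [-0.01 -0.  ] j6 74.0 w 21.3
```

```bash
python3 -m creep '{"jaw":[1,1,1,1,1,1,1,1,1,1],"translation":[[0,-0.045,0.015],[0,-0.045,0.015],[0,-0.045,0.015],[0,-0.045,0.015],[0,-0.045,0.015],[0,-0.045,0.015],[0,-0.045,0.015],[0,-0.045,0.015],[0,-0.03,0.01],[0,-0.02,0.008]],"roll":[0,0,0,0,0,0,0,0,0,0]}'
python3 calc.py .4408 .3058 .054 -8.5;python3 snap.py w4 wrist
```

```text
time_s: 7.3
tcp_pos: [0.4404, 0.3016, 0.2005]
eef_rot: [-101.9, 90.0, 69.7]
contact_force: [0.1, -0.1, -2.0]
gripper_width: 0.0207
t 7.3 yaw now -8.4 pos [440.4 301.6 200.5] roll rad 0.0017 trans mm [146.5  -4.2   0.2] F [ 0.1 -0.1 -2. ] tilt [-0.02 -0.  ] j6 26.0 w 20.7
```

View pics/w4.png

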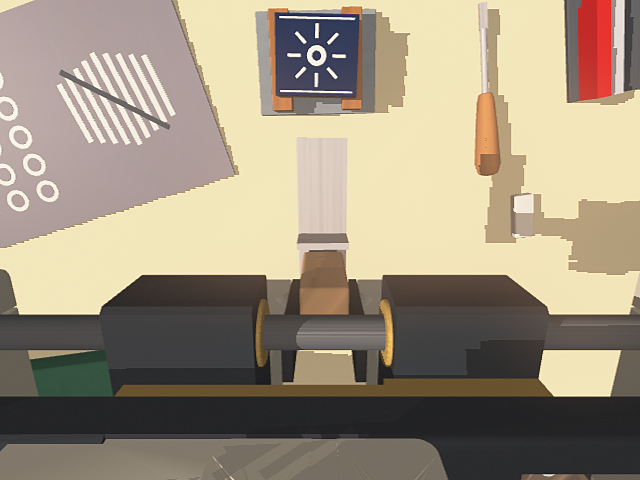

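```bash
python3 -c "
from h import *
w=load('w4');crop(w,245,0,140,130,'w4c',5)
crop(w,285,130,75,125,'w4d',4.5)"
```

```text
(no output)
```

View pics/w4c.png

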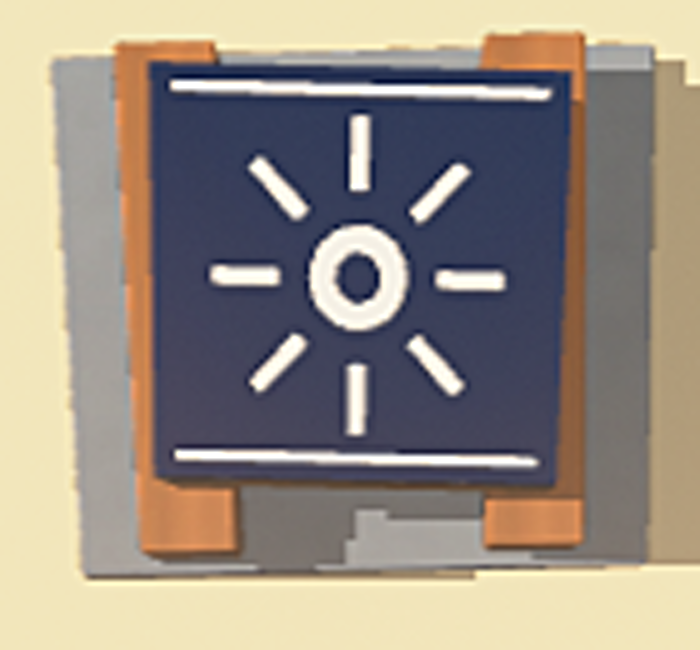

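View pics/w4d.png

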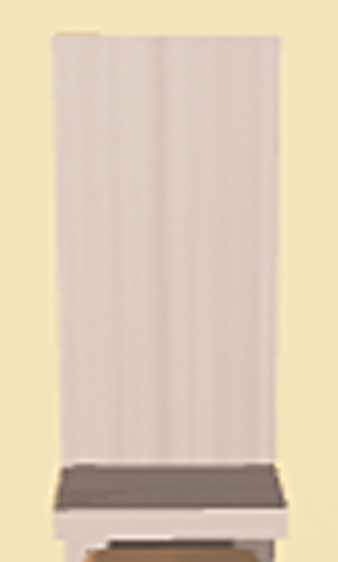

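Run:
```python
from m1 import *
w=load("w4");P=w["P"];st=w["s"];print(st["tcp_pos"])
A=lambda l:pt(l,4.5,(285,130));B=lambda l:pt(l,5,(245,0))
z=st["tcp_pos"][2]-.041+.003
b=onz(w,A([(53,36),(279,36),(274,465),(63,465)]),z,P);rep("blade",b);print(np.round(b*1e3,1))
k=onz(w,B([(150,62),(572,71),(553,487),(156,476)]),.042,P);rep("block",k);print(np.round(k*1e3,1))
r=onz(w,B([(116,44),(584,33),(583,546),(141,550)]),.024,P);rep("rails",r)
c=onz(w,B([(215,44),(482,36),(484,547),(238,550)]),.024,P);rep("slot",c)
e=onz(w,B([(50,60),(653,46),(648,562),(86,577)]),.006,P);rep("base",e)
```

```text
[0.44035217 0.30158467 0.20051349]
blade edges [29.4 57.6 29.3 57.6] centre [481.  297.8] dirs [-98.4 171.8  81.6  -8.1]
[[511.7 308.3 162.5]
 [507.4 279.2 162.5]
 [450.4 287.4 162.5]
 [454.7 316.4 162.5]]
block edges [69.3 64.3 68.7 63.8] centre [575.2 289.4] dirs [-99.5 170.1  80.1  -9.4]
[[612.5 318.2  42. ]
 [601.1 249.8  42. ]
 [537.7 260.9  42. ]
 [549.5 328.6  42. ]]
rails edges [80.5 83.6 81.2 82.6] centre [575.  290.1] dirs [-97.2 173.   82.1  -7.4]
slot edges [46.  83.3 45.2 82.7] centre [574.8 290.3] dirs [-96.9 172.5  82.3  -6.9]
base edges [109.   88.5 108.6  89.1] centre [574.9 289.9] dirs [-97.2 173.   83.1  -6.7]
```

```bash
python3 calc.py .4412 .3071 .054 -8.5; python3 -m creep '{"jaw":[1,1,1,1,1,1,1,1,1,1],"translation":[[0,-0.003,0],[0.015,-0.0025,0],[0.03,0,0],[0.035,0,0],[0.03,0,0],[0.02,0,0],[0.01,0,0],[0.0063,0,0],[0,0,0],[0,0,0]],"roll":[0,0,0,0,0,0,0,0,0,0]}'
python3 calc.py .5302 .2939 .054 -8.5
```

```text
t 7.35 yaw now -8.37 pos [440.3 303.5 200.4] roll rad 0.0022 trans mm [146.4  -3.7  -0.3] F [-0.2  2.7 -0.7] tilt [-0.06 -0.01] j6 26.0 w 20.8
time_s: 8.35
tcp_pos: [0.4425, 0.3052, 0.0548]
eef_rot: [-124.4, 89.9, 47.1]
contact_force: [-0.3, 0.5, -1.6]
gripper_width: 0.0212
t 8.35 yaw now -8.5 pos [442.5 305.2  54.8] roll rad -0.0001 trans mm [  0.8  -1.8 -88.4] F [-0.3  0.5 -1.6] tilt [-0.07 -0.05] j6 26.0 w 21.2
```

```bash
python3 -m creep '{"jaw":[1,1,1,1,1,1,1,1,1,1],"translation":[[0.0008,-0.0018,0],[0,0,-0.006],[0,0,-0.012],[0,0,-0.012],[0,0,-0.012],[0,0,-0.012],[0,0,-0.012],[0,0,-0.007],[0,0,-0.004],[0,0,0]],"roll":[0,0,0,0,0,0,0,0,0,0]}'
python3 snap.py w5 wrist
python3 calc.py .5302 .2939 .054 -8.5
```

```text
time_s: 9.35
tcp_pos: [0.5187, 0.2949, 0.0528]
eef_rot: [53.8, 90.0, -134.8]
contact_force: [-0.3, 0.2, -2.5]
gripper_width: 0.021
t 9.4 yaw now -8.52 pos [518.3 295.   52.8] roll rad -0.0004 trans mm [ -1.2  -0.7 -11.9] F [-0.1 -0.3 -2.5] tilt [0.01 0.02] j6 33.0 w 20.8
```

View pics/w5.png

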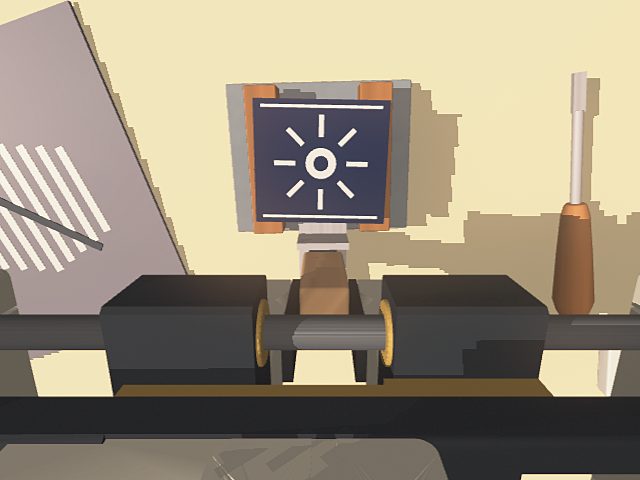

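Run:
```python
from m1 import *
w=load("w5");crop(w,240,205,160,60,"w5c",5)
```

```text
(no output)
```

View pics/w5c.png

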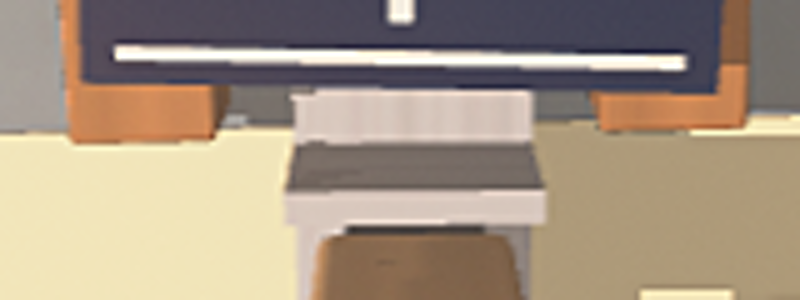

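Run:
```python
from m1 import *
w=load("w5");P=w["P"];B=lambda l:pt(l,5,(240,205));R=Rtool(w["s"]);f=-R[:,2]
zt=w["s"]["tcp_pos"][2]
p=lambda l,z:(onz(w,B(l),z,P)-w["s"]["tcp_pos"])@f*1e3
print("rear edge",p([(80,83),(298,87),(535,90),(717,93)],.042))
print("heel top",p([(290,188),(545,190)],zt-.016)); print("heel base",p([(297,142),(532,142)],zt-.038))
print("lat block",(onz(w,B([(80,83),(717,93)]),.042,P)-w["s"]["tcp_pos"])@R[:,1]*1e3,"heel",(onz(w,B([(285,190),(545,190)]),zt-.016,P)-w["s"]["tcp_pos"])@R[:,1]*1e3,"rails",(onz(w,B([(68,140),(215,138),(602,130),(745,128)]),.024,P)-w["s"]["tcp_pos"])@R[:,1]*1e3)
```

```text
rear edge [25.7212628  25.27953841 24.95011779 24.61881548]
heel top [12.28788472 12.05957781]
heel base [11.96021918 11.96852438]
lat block [-38.26069367  31.39329963] heel [-16.47977067  13.11669032] rails [-43.34300681 -25.70573367  20.6642463   37.774635  ]
```

```bash
python3 -m creep '{"jaw":[1,1,1,1,1,1,1,1,1,1],"translation":[[0,0,-0.003],[0,0,-0.004],[0,0,-0.003],[0,0,-0.0015],[0,0,0],[-0.002,0,0],[-0.003,0,0],[-0.002,0,0],[-0.001,0,0],[-0.001,0,0]],"roll":[0,0,0,0,0,0,0,0,0,0]}'
python3 snap.py w6 wrist
python3 calc.py .5302 .2939 .054 -8.5
```

```text
time_s: 10.4
tcp_pos: [0.5297, 0.2935, 0.0621]
eef_rot: [-101.8, 90.0, 69.7]
contact_force: [0.0, -0.1, -2.6]
gripper_width: 0.0211
t 10.45 yaw now -8.5 pos [529.7 293.5  62.2] roll rad -0.0001 trans mm [ 8.2 -0.5 -0.4] F [ 0.2  0.7 -2.6] tilt [-0.01 -0.  ] j6 34.0 w 21.2
```

View pics/w6.png

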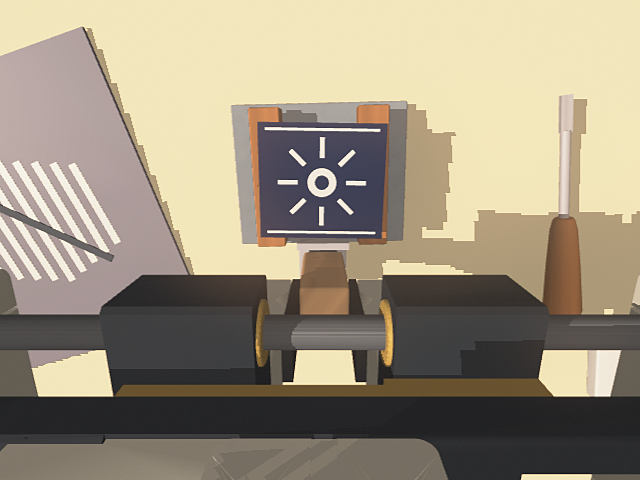

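```bash
python3 -m creep '{"jaw":[1,1,1,1,1,1,1,1,1,1],"translation":[[-0.001,0,0],[-0.001,0,0],[-0.001,0,0],[-0.002,0,0],[-0.003,0,0],[-0.004,0,0],[-0.005,0,0],[-0.004,0,0],[-0.003,0,0],[-0.002,0,0]],"roll":[0,0,0,0,0,0,0,0,0,0]}'
python3 snap.py w7 wrist
python3 calc.py .5302 .2939 .054 -8.5
```

```text
time_s: 11.45
tcp_pos: [0.5298, 0.2936, 0.0884]
eef_rot: [-126.2, 90.0, 45.3]
contact_force: [-0.1, -0.3, -2.1]
gripper_width: 0.021
t 11.5 yaw now -8.5 pos [529.9 293.6  88.6] roll rad -0.0 trans mm [34.6 -0.3 -0.2] F [-0.4 -0.2 -2.5] tilt [-0.03 -0.03] j6 34.0 w 21.1
```

View pics/w7.png

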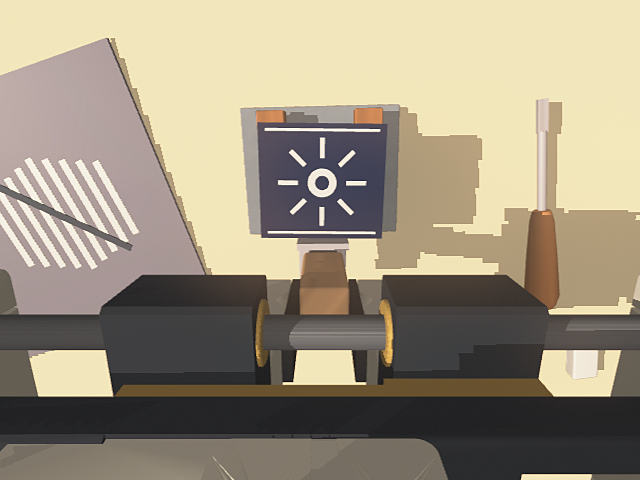

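```bash
python3 -m creep '{"jaw":[1,1,1,1,1,1,1,1,1,1],"translation":[[-0.002,0,0],[-0.004,0,0],[-0.005,0,0],[-0.005,0,0],[-0.005,0,0],[-0.005,0,0],[-0.005,0,0],[-0.005,0,0],[-0.003,0,0],[-0.001,0,0]],"roll":[-0.01,-0.02,-0.024,-0.024,-0.024,-0.024,-0.024,-0.024,-0.015,-0.008]}'
python3 calc.py .5051 -.0072 .13 2.8
```

```text
time_s: 12.5
tcp_pos: [0.5299, 0.2936, 0.1285]
eef_rot: [-142.9, 90.0, 39.9]
contact_force: [-0.5, 1.1, -2.1]
gripper_width: 0.0207
t 12.5 yaw now 2.84 pos [529.9 293.6 128.5] roll rad 0.0007 trans mm [ -1.5 299.2  39.5] F [-0.5  1.1 -2.1] tilt [-0.02 -0.03] j6 45.0 w 20.7
```

```bash
python3 -m creep '{"jaw":[1,1,1,1,1,1,1,1,1,1],"translation":[[0,0.004,0.0005],[0,0.008,0.001],[0,0.012,0.0016],[0,0.016,0.0021],[0,0.02,0.0026],[0,0.02,0.0026],[0,0.02,0.0026],[0,0.02,0.0026],[0,0.02,0.0026],[0,0.02,0.0026]],"roll":[0,0,0,0,0,0,0,0,0,0]}' >/dev/null
python3 -m creep '{"jaw":[1,1,1,1,1,1,1,1,1,1],"translation":[[0,0.02,0.0026],[0,0.02,0.0026],[0,0.02,0.0026],[0,0.02,0.0026],[0,0.016,0.0021],[0,0.014,0.0018],[0,0.012,0.0016],[0,0.009,0.0012],[0,0.005,0.0007],[0,0.003,0.0004]],"roll":[0,0,0,0,0,0,0,0,0,0]}'
python3 calc.py .5051 -.0072 .13 2.8;python3 snap.py w8 wrist
```

```text
time_s: 14.5
tcp_pos: [0.5054, -0.0073, 0.1279]
eef_rot: [-117.0, 90.0, 65.8]
contact_force: [-0.3, -0.4, -2.3]
gripper_width: 0.0211
t 14.5 yaw now 2.78 pos [505.4  -7.3 127.9] roll rad -0.0004 trans mm [-2.1 -0.2  0.2] F [-0.3 -0.4 -2.3] tilt [-0. -0.] j6 71.0 w 21.1
```

View pics/w8.png

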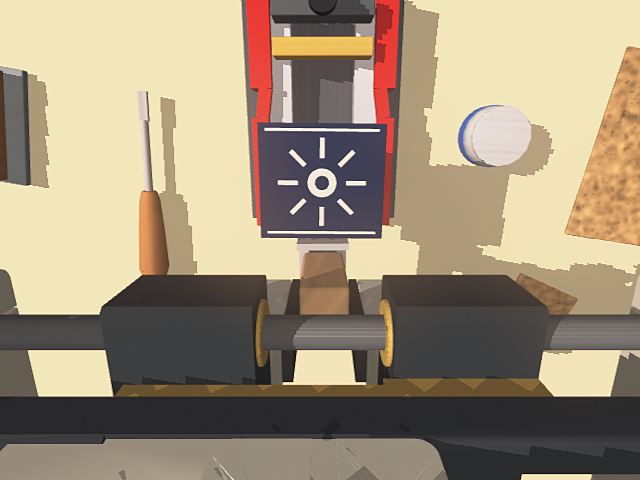

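```bash
python3 -c "
from h import *
crop(load('w8'),235,0,175,245,'w8c',2.4)"
python3 - <<'E'
import cv2,numpy as np
im=cv2.imread('pics/w8.png');h=cv2.cvtColor(im,cv2.COLOR_BGR2HSV)
red=((h[...,0]<6)|(h[...,0]>174))&(h[...,1]>150)&(h[...,2]>60)
gold=(abs(h[...,0].astype(int)-21)<5)&(h[...,1]>120)
for r in list(range(5,240,9)):
    c=np.where(red[r,230:420])[0]+230
    if len(c):
        s=np.split(c,np.where(np.diff(c)>3)[0]+1);print(r,[(int(a[0]),int(a[-1])) for a in s if len(a)>2])
c=np.argwhere(gold[20:75,250:400]);print(c.min(0)+[20,250],c.max(0)+[20,250])
E
```

```text
5 [(246, 269), (376, 399)]
14 [(247, 269), (376, 398)]
23 [(247, 269), (376, 398)]
32 [(248, 270), (376, 397)]
41 [(248, 270), (375, 397)]
50 [(249, 270), (375, 396)]
59 [(249, 270), (375, 396)]
68 [(249, 271), (374, 396)]
77 [(250, 271), (374, 395)]
86 [(250, 271), (374, 395)]
95 [(258, 271), (374, 387)]
104 [(257, 270), (375, 388)]
113 [(256, 269), (376, 389)]
122 [(252, 256), (377, 393)]
131 [(253, 256), (387, 393)]
140 [(253, 257), (386, 392)]
149 [(253, 257), (386, 392)]
158 [(254, 257), (386, 391)]
167 [(254, 257), (386, 390)]
176 [(255, 258), (385, 390)]
185 [(255, 258), (385, 390)]
194 [(256, 258), (384, 389)]
203 [(256, 259), (384, 389)]
212 [(257, 259), (384, 388)]
221 [(257, 259), (383, 388)]
[ 37 272] [ 59 372]
```

View pics/w8c.png

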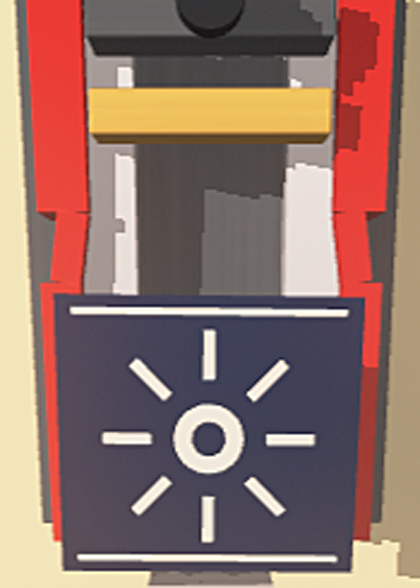

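Run:
```python
from m1 import *
w=load("w8");P=w["P"];B=lambda l:pt(l,2.4,(235,0));R=Rtool(w["s"]);T=w["s"]["tcp_pos"];zt=T[2]
def p(uv,z):
    X=onz(w,uv,z,P)-T; return np.round(np.c_[X@-R[:,2],X@R[:,1]]*1e3,1)
print("walls inner far/mid", p([(270,5),(375.5,5),(271.5,86),(373.5,86)],.032).tolist())
print("walls outer near", p([(252,122),(393,122),(257,221),(388,221)],.032).tolist())
print("kink x0 / near end",p(B([(43,283),(382,283),(54,541),(370,541)]),.032).tolist())
zb=zt-.041+.021
print("block",p(B([(53,294),(366,298),(351,572),(63,571)]),zb).tolist())
print("heel",p([(297,242),(348,242)],zt-.016).tolist())
print("bar front z25/42",p(B([(91,143),(330,144),(91,135),(330,135)]),.025).tolist(),p(B([(91,135),(330,135)]),.042).tolist())
```

```text
walls inner far/mid [[155.2, -37.1], [155.2, 33.7], [104.4, -37.9], [104.4, 34.2]]
walls outer near [[80.1, -52.9], [80.1, 49.1], [6.6, -52.7], [6.7, 48.8]]
kink x0 / near end [[83.1, -52.3], [83.1, 49.6], [3.4, -52.7], [3.4, 49.6]]
block [[77.9, -36.7], [77.1, 32.9], [13.8, 32.1], [14.1, -37.2]]
heel [[12.6, -16.1], [12.6, 12.9]]
bar front z25/42 [[122.9, -37.4], [122.7, 33.5], [125.1, -37.3], [125.1, 33.4]] [[122.1, -35.2], [122.1, 31.4]]
```

```bash
python3 -m creep '{"jaw":[1,1,1,1,1,1,1,1,1,1],"translation":[[0.003,0,0],[0.006,0,0],[0.009,0,0],[0.009,0,0],[0.009,0,0],[0.009,0,0],[0.007,0,0],[0.005,0,0],[0.003,0,0],[0.001,0,0]],"roll":[0,0,0,0,0,0,0,0,0,0]}' >/dev/null
python3 calc.py .5051 -.0072 .055 2.8
python3 -m creep '{"jaw":[1,1,1,1,1,1,1,1,1,1],"translation":[[0.001,0,0],[0.001,0,0],[0.001,0,0],[0.001,0,0],[0.001,0,0],[0.001,0,0],[0.001,0,0],[0.001,0,0],[0.002,0,0],[0.002,0,0]],"roll":[0,0,0,0,0,0,0,0,0,0]}'
python3 calc.py .5051 -.0072 .055 2.8;python3 snap.py w9 wrist
```

```text
t 15.55 yaw now 2.78 pos [505.3  -7.1  66.7] roll rad -0.0003 trans mm [11.7  0.1  0.2] F [-0.9 -0.6 -2.2] tilt [0.01 0.01] j6 71.0 w 21.1
time_s: 16.55
tcp_pos: [0.5054, -0.007, 0.0548]
eef_rot: [-171.6, 90.0, 11.2]
contact_force: [0.5, -0.1, -1.5]
gripper_width: 0.0209
t 16.55 yaw now 2.79 pos [505.4  -7.   54.8] roll rad -0.0002 trans mm [-0.2  0.1  0.3] F [ 0.5 -0.1 -1.5] tilt [-0.   -0.01] j6 71.0 w 20.9
```

View pics/w9.png

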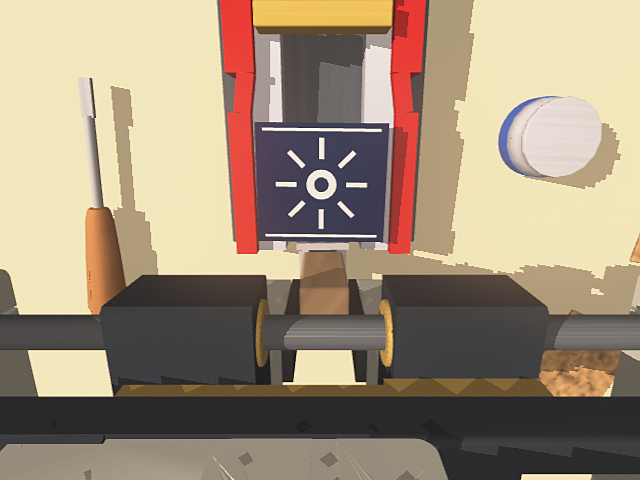

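```bash
python3 -m creep '{"jaw":[1,1,1,1,1,1,1,1,1,1],"translation":[[0,0,-0.001],[0,0,-0.002],[0,0,-0.004],[0,0,-0.006],[0,0,-0.006],[0,0,-0.006],[0,0,-0.006],[0,0,-0.005],[0,0,-0.003],[0,0,-0.001]],"roll":[0,0,0,0,0,0,0,0,0,0]}'
python3 calc.py .5051 -.0072 .055 2.8;python3 snap.py w10 wrist
```

```text
time_s: 17.6
tcp_pos: [0.5456, -0.0051, 0.0548]
eef_rot: [56.9, 90.0, -120.3]
contact_force: [-0.5, 0.4, -0.3]
gripper_width: 0.0211
t 17.6 yaw now 2.78 pos [545.6  -5.1  54.8] roll rad -0.0004 trans mm [-0.2  0.1 40.6] F [-0.5  0.4 -0.3] tilt [0. 0.] j6 73.0 w 21.1
```

View pics/w10.png

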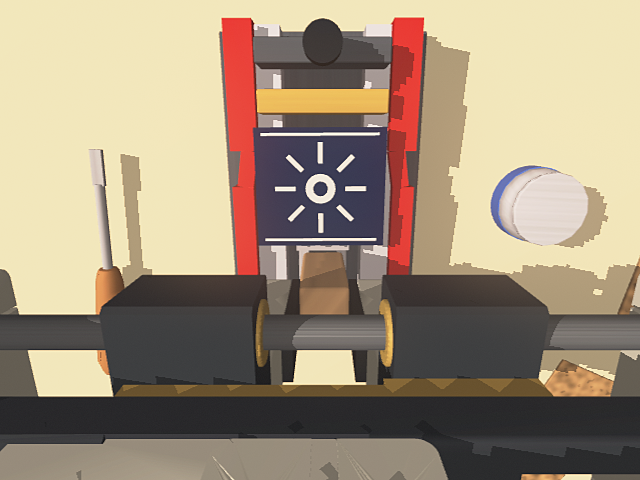

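```bash
python3 -m creep '{"jaw":[1,1,1,1,1,1,1,1,1,1],"translation":[[0,0,-0.0008],[0,0,-0.0008],[0,0,-0.0008],[0,0,-0.0008],[0,0,-0.0008],[0,0,-0.0008],[0,0,-0.0008],[0,0,-0.0008],[0,0,-0.0006],[0,0,-0.0003]],"roll":[0,0,0,0,0,0,0,0,0,0]}'
python3 snap.py w11 wrist;python3 calc.py .5051 -.0072 .055 2.8
python3 -c "
from h import *
crop(load('w11'),210,0,220,260,'w11c',2.3)"
```

```text
time_s: 18.65
tcp_pos: [0.5525, -0.0048, 0.055]
eef_rot: [11.0, 90.0, -166.2]
contact_force: [-1.6, -0.6, -0.9]
gripper_width: 0.0209
t 18.7 yaw now 2.78 pos [552.5  -4.8  54.9] roll rad -0.0003 trans mm [-0.1  0.1 47.4] F [-1.1  0.9  0.4] tilt [0.   0.01] j6 73.0 w 21.0
```

View pics/w11c.png

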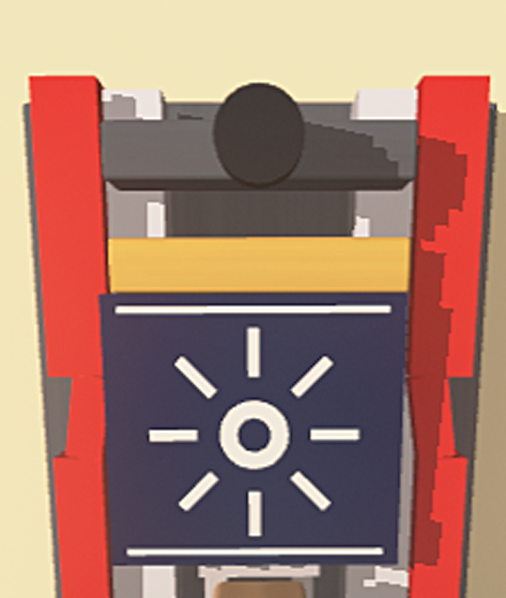

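```bash
python3 -m creep '{"jaw":[1,1,1,1,1,1,1,1,1,1],"translation":[[0,0,-0.0005],[0,0,-0.0005],[0,0,-0.0005],[0,0,-0.0005],[0,0,-0.0005],[0,0,-0.0005],[0,0,-0.0005],[0,0,-0.0005],[0,0,-0.0005],[0,0,-0.0005]],"roll":[0,0,0,0,0,0,0,0,0,0]}'
python3 snap.py w12 wrist;python3 calc.py .5051 -.0072 .055 2.8
python3 -c "
from h import *
crop(load('w12'),210,0,220,260,'w12c',2.3)"
```

```text
time_s: 19.7
tcp_pos: [0.5561, -0.0048, 0.0547]
eef_rot: [6.3, 89.9, -170.9]
contact_force: [-6.7, 1.0, 2.3]
gripper_width: 0.0212
t 19.75 yaw now 2.77 pos [556.3  -4.7  54.7] roll rad -0.0005 trans mm [-0.3 -0.  51.2] F [-6.9  1.1  1.8] tilt [0.01 0.13] j6 73.0 w 21.3
```

View pics/w12c.png

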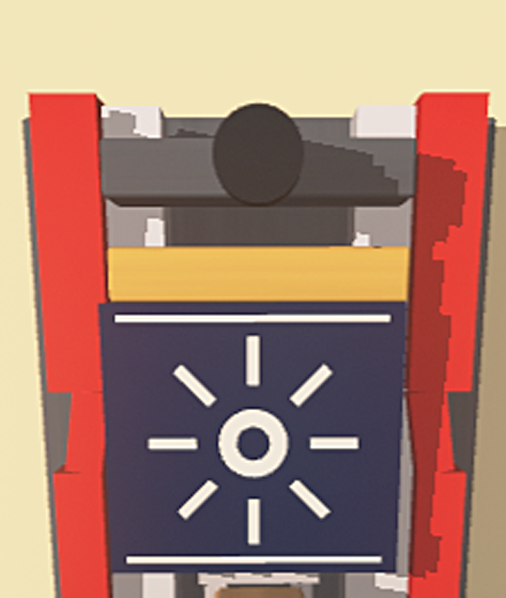

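```bash
python3 -m creep '{"jaw":[1,1,1,1,1,1,1,1,1,1],"translation":[[0,0,0.001],[0,0,0.002],[0,0,0.002],[0,0,0],[-0.001,0,0],[-0.001,0,0],[0,0,0],[0,0,0],[0,0,0],[0,0,0]],"roll":[0,0,0,0,0,0,0,0,0,0]}' 60
python3 snap.py w13 wrist;python3 calc.py .5051 -.0072 .055 2.8
python3 -c "
from h import *
crop(load('w13'),210,0,220,260,'w13c',2.3)"
```

```text
time_s: 20.75
tcp_pos: [0.5526, -0.0048, 0.0569]
eef_rot: [111.3, 90.0, -65.9]
contact_force: [0.6, -0.4, -1.2]
gripper_width: 0.0209
t 20.8 yaw now 2.79 pos [552.5  -4.8  56.9] roll rad -0.0002 trans mm [ 1.9  0.1 47.5] F [ 1.1 -0.5 -1.7] tilt [0. 0.] j6 73.0 w 21.0
```

View pics/w13c.png

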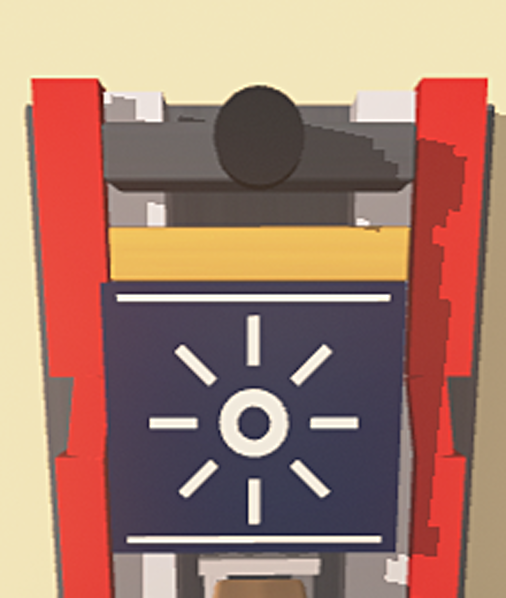

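```bash
python3 -m creep '{"jaw":[1,1,1,1,1,1,1,1,1,1],"translation":[[0,0,-0.001],[0,0,-0.001],[0,0,-0.001],[0,0,-0.0007],[0,0,-0.0007],[0,0,-0.0007],[0,0,-0.0007],[0,0,-0.0007],[0,0,-0.0007],[0,0,-0.0007]],"roll":[0,0,0,0,0,0,0,0,0,0]}'
python3 snap.py w14 wrist;python3 calc.py .5051 -.0072 .055 2.8
python3 -c "
from h import *
crop(load('w14'),210,0,220,260,'w14c',2.3)"
```

```text
time_s: 21.8
tcp_pos: [0.5587, -0.0048, 0.0566]
eef_rot: [7.8, 89.8, -169.5]
contact_force: [-6.9, 0.1, 2.8]
gripper_width: 0.0212
t 21.85 yaw now 2.77 pos [558.9  -4.7  56.6] roll rad -0.0006 trans mm [ 1.6 -0.2 53.9] F [-5.9 -0.4  0. ] tilt [0.02 0.17] j6 73.0 w 21.0
```

View pics/w14c.png

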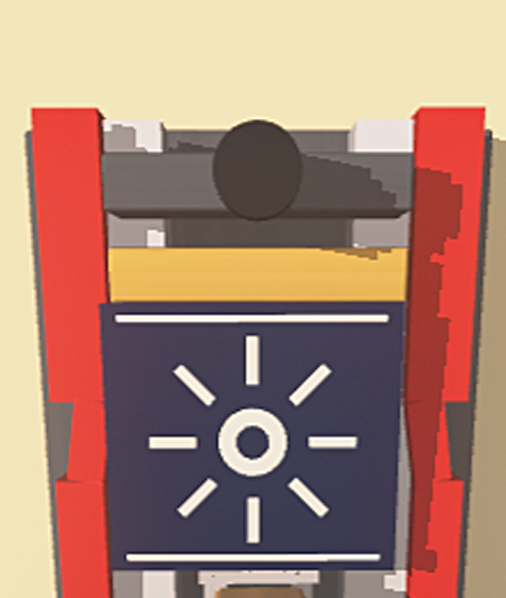

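```bash
python3 -m creep '{"jaw":[1,1,1,1,1,1,1,1,1,1],"translation":[[0,0,-0.0004],[0,0,-0.0004],[0,0,-0.0004],[0,0,-0.0004],[0,0,-0.0004],[0,0,-0.0004],[0,0,-0.0004],[0,0,-0.0004],[0,0,-0.0003],[0,0,-0.0003]],"roll":[0,0,0,0,0,0,0,0,0,0]}'
python3 snap.py w15 wrist;python3 calc.py .5051 -.0072 .055 2.8
python3 -c "
from h import *
crop(load('w15'),210,0,220,260,'w15c',2.3)"
```

```text
time_s: 22.85
tcp_pos: [0.5625, -0.0046, 0.0566]
eef_rot: [7.7, 89.8, -169.5]
contact_force: [-7.6, 1.0, 3.9]
gripper_width: 0.0206
t 22.9 yaw now 2.76 pos [562.5  -4.6  56.6] roll rad -0.0006 trans mm [ 1.6 -0.2 57.5] F [-6.2  0.4  0.7] tilt [0.02 0.18] j6 73.0 w 21.2
```

View pics/w15c.png

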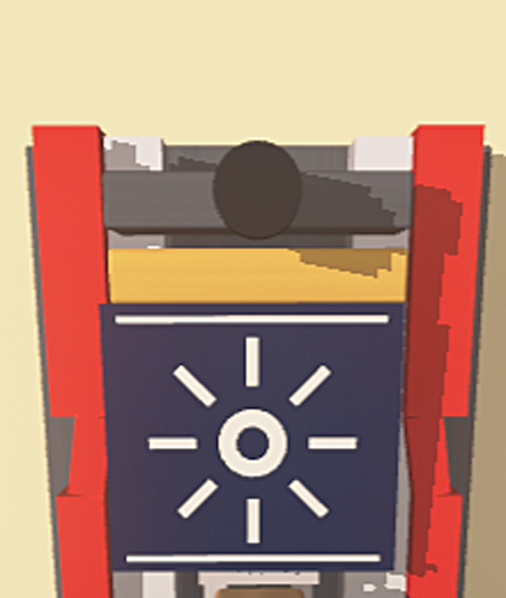

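```bash
python3 -m creep '{"jaw":[1,1,1,1,1,1,1,1,1,1],"translation":[[0,0,-0.0002],[0,0,-0.0002],[0,0,-0.0002],[0,0,-0.0002],[0,0,-0.0002],[0,0,-0.0002],[0,0,-0.0002],[0,0,-0.0002],[0,0,-0.0002],[0,0,-0.0002]],"roll":[0,0,0,0,0,0,0,0,0,0]}'
python3 snap.py w16 wrist;python3 calc.py .5051 -.0072 .055 2.8
python3 -c "
from h import *
crop(load('w16'),240,40,160,80,'w16c',4)"
```

```text
time_s: 23.9
tcp_pos: [0.5645, -0.0045, 0.0567]
eef_rot: [8.4, 89.8, -168.8]
contact_force: [-7.8, 0.6, 3.1]
gripper_width: 0.0212
t 23.95 yaw now 2.76 pos [564.5  -4.4  56.6] roll rad -0.0006 trans mm [ 1.6 -0.1 59.5] F [-8.   0.9  2.6] tilt [0.02 0.18] j6 73.0 w 21.0
```

View pics/w16c.png

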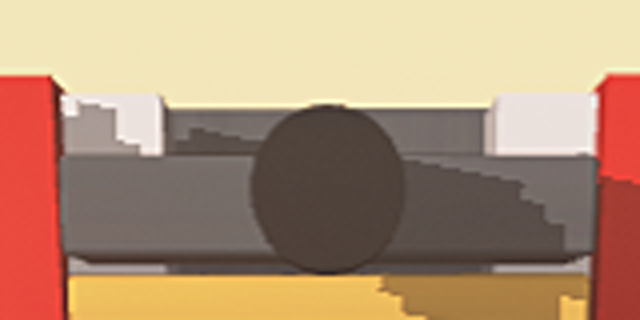

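```bash
python3 -m creep '{"jaw":[1,1,1,1,1,1,1,1,1,1],"translation":[[0,0,-0.00015],[0,0,-0.00015],[0,0,-0.00015],[0,0,-0.00015],[0,0,-0.00015],[0,0,-0.00015],[0,0,-0.00015],[0,0,-0.00015],[0,0,-0.00015],[0,0,-0.00015]],"roll":[0,0,0,0,0,0,0,0,0,0]}'
python3 calc.py .5051 -.0072 .055 2.8
```

```text
time_s: 24.95
tcp_pos: [0.5653, -0.0045, 0.0566]
eef_rot: [7.1, 89.8, -170.1]
contact_force: [-9.8, 0.5, 6.7]
gripper_width: 0.0214
t 24.95 yaw now 2.76 pos [565.3  -4.5  56.6] roll rad -0.0007 trans mm [ 1.6 -0.2 60.2] F [-9.8  0.5  6.7] tilt [0.03 0.25] j6 73.0 w 21.4
```

```bash
python3 snap.py w17 wrist;python3 snap.py s17 side; python3 calc.py .5051 -.0072 .055 2.8; python3 -c "
from h import *
crop(load('w17'),210,30,220,240,'w17c',2.5)
crop(load('s17'),255,170,120,100,'s17c',6)
import numpy as np;from plant import get_state;s=get_state();print(s['moment'])"
```

```text
t 25.05 yaw now 2.76 pos [565.3  -4.5  56.6] roll rad -0.0007 trans mm [ 1.6 -0.3 60.2] F [-9.6  1.3  5.5] tilt [0.03 0.25] j6 73.0 w 20.9
[ 0.37467775  4.22836743 -0.01510732]
```

View pics/w17c.png

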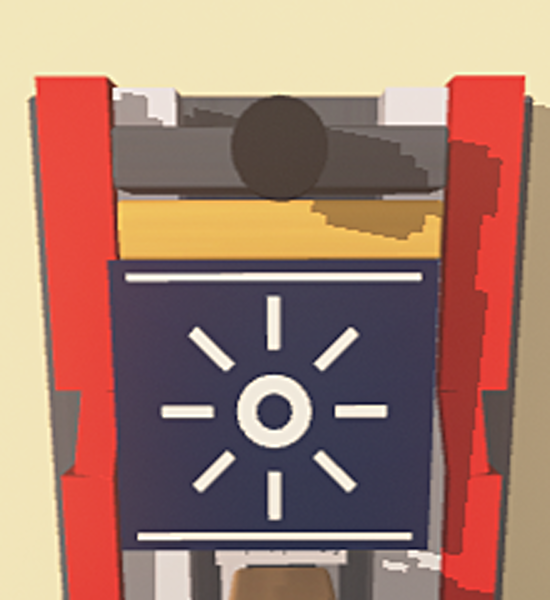

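View pics/s17c.png

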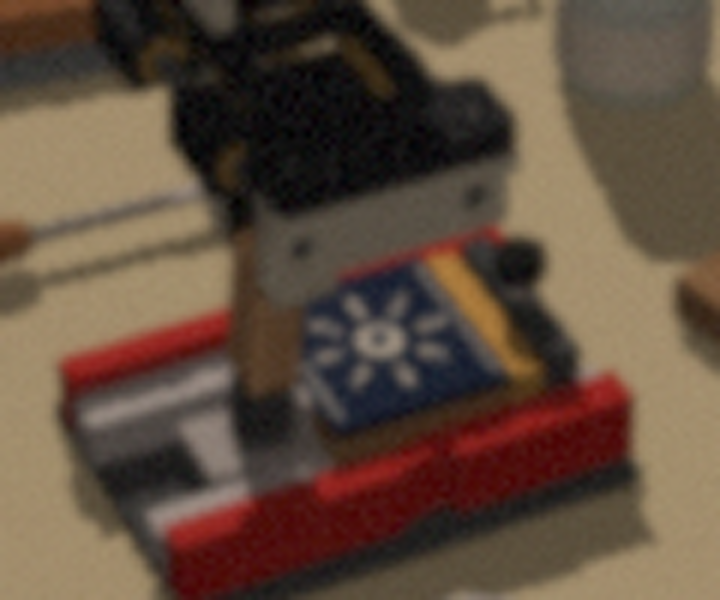

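Run:
```python
from h import *
o=[]
for n in ["w9","w13","w17"]:
    im=load(n)["image"][225:275,280:365,::-1];o.append(cv2.resize(im,None,fx=6,fy=4*1.0,interpolation=cv2.INTER_CUBIC))
cv2.imwrite("pics/heels.png",np.vstack(o)[:600])
```

```text
(no output)
```

View pics/heels.png

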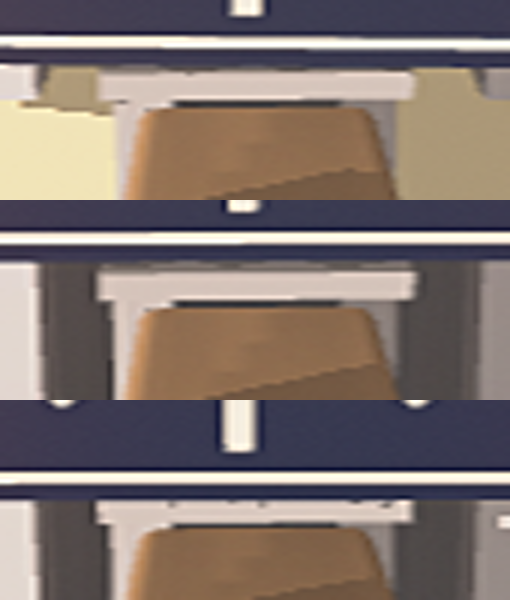

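```bash
python3 -m creep '{"jaw":[1,1,1,1,1,1,1,1,1,1],"translation":[[0,0,-0.0001],[0,0,-0.0001],[0,0,-0.0001],[0,0,-0.0001],[0,0,-0.0001],[0,0,0],[0,0,0],[0,0,0],[0,0,0],[0,0,0]],"roll":[0,0,0,0,0,0,0,0,0,0]}'
python3 calc.py .5051 -.0072 .055 2.8;python3 -c "
from plant import *
capture('side');print(get_state()['contact_force'],get_state()['time_s'],get_state()['joint_torque'])"
```

```text
time_s: 26.05
tcp_pos: [0.5658, -0.0045, 0.0566]
eef_rot: [7.6, 89.8, -169.6]
contact_force: [-10.1, 1.2, 5.5]
gripper_width: 0.0206
t 26.05 yaw now 2.76 pos [565.8  -4.5  56.6] roll rad -0.0006 trans mm [ 1.6 -0.2 60.8] F [-10.1   1.2   5.5] tilt [0.03 0.24] j6 73.0 w 20.6
[-10.02345545   1.28029266   6.17474131] 26.1 [-4.99595627e-01 -4.70973337e+01  2.82156551e+01  7.19211146e+00
  3.85015100e+00 -1.26769886e-02]
```

```bash
python3 -m creep '{"jaw":[1,1,1,1,1,1,1,1,1,1],"translation":[[0,0,-0.0001],[0,0,-0.0001],[0,0,-0.0001],[0,0,-0.0001],[0,0,-0.0001],[0,0,-0.0001],[0,0,0],[0,0,0],[0,0,0],[0,0,0]],"roll":[0,0,0,0,0,0,0,0,0,0]}'
python3 snap.py w18 wrist; python3 calc.py .5051 -.0072 .055 2.8;python3 -c "
from h import *
crop(load('w18'),240,40,160,100,'w18c',5)"
```

```text
time_s: 27.1
tcp_pos: [0.5664, -0.0045, 0.0567]
eef_rot: [7.4, 89.8, -169.9]
contact_force: [-11.1, 0.5, 6.4]
gripper_width: 0.021
t 27.15 yaw now 2.76 pos [566.5  -4.5  56.7] roll rad -0.0007 trans mm [ 1.7 -0.3 61.4] F [-9.4  0.1  6.3] tilt [0.03 0.24] j6 73.0 w 21.5
```

View pics/w18c.png

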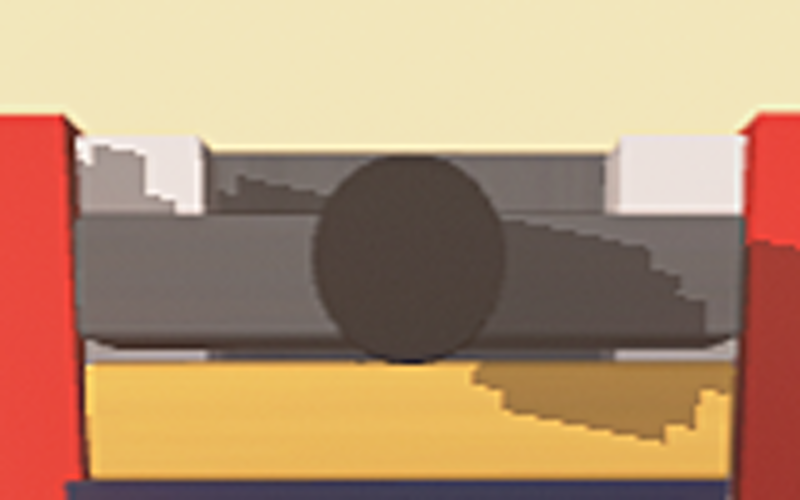

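```bash
python3 -m creep '{"jaw":[1,1,1,1,1,1,1,1,1,1],"translation":[[0,0,0.001],[0,0,0.002],[0,0,0.003],[0,0,0.003],[0,0,0.002],[0,0,0.001],[0,0,0],[0,0,0],[0,0,0],[0,0,0]],"roll":[0,0,0,0,0,0,0,0,0,0]}'
python3 snap.py w19 wrist; python3 snap.py s19 side; python3 calc.py .5051 -.0072 .047 2.8;python3 -c "
from h import *
crop(load('w19'),210,20,220,250,'w19c',2.4)
crop(load('s19'),255,170,120,100,'s19c',6)"
```

```text
time_s: 28.15
tcp_pos: [0.557, -0.0046, 0.057]
eef_rot: [175.4, 90.0, -1.8]
contact_force: [-0.4, -0.1, -1.4]
gripper_width: 0.0208
t 28.25 yaw now 2.78 pos [556.9  -4.6  56.9] roll rad -0.0003 trans mm [ 9.9  0.1 51.9] F [ 0.7 -0.6 -1.3] tilt [ 0. -0.] j6 73.0 w 21.2
```

View pics/w19c.png

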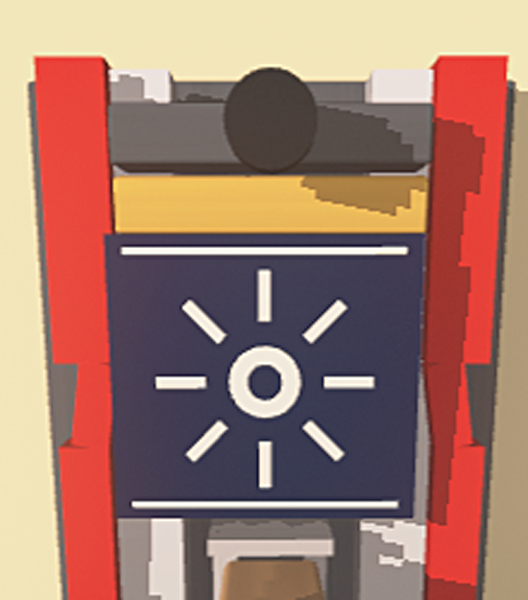

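View pics/s19c.png

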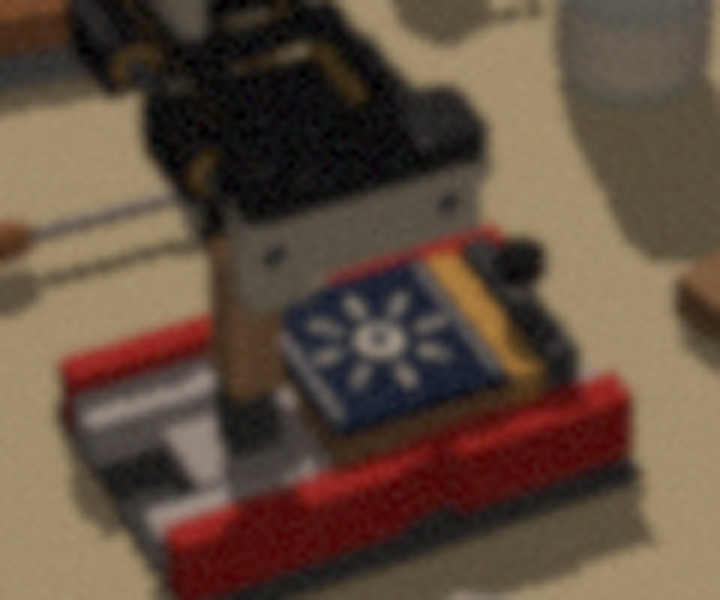

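```bash
python3 -m creep '{"jaw":[1,1,1,1,1,1,1,1,1,1],"translation":[[0.002,0,0],[0.002,0,0],[0.002,0,0],[0.001,0,0],[0.001,0,0],[0.0005,0,0],[0.0005,0,0],[0.0005,0,0],[0,0,0],[0,0,0]],"roll":[0,0,0,0,0,0,0,0,0,0]}'
python3 calc.py .5051 -.0072 .047 2.8
```

```text
time_s: 29.25
tcp_pos: [0.5568, -0.0046, 0.0476]
eef_rot: [89.0, 90.0, -88.2]
contact_force: [-1.6, 0.3, 1.1]
gripper_width: 0.0208
t 29.25 yaw now 2.79 pos [556.8  -4.6  47.6] roll rad -0.0002 trans mm [ 0.6  0.1 51.7] F [-1.6  0.3  1.1] tilt [0. 0.] j6 73.0 w 20.8
```

```bash
python3 -m creep '{"jaw":[1,1,1,1,1,1,1,1,1,1],"translation":[[0.0003,0,0],[0,0,-0.0005],[0,0,-0.001],[0,0,-0.001],[0,0,-0.001],[0,0,-0.001],[0,0,-0.0005],[0,0,-0.0005],[0,0,-0.0005],[0,0,0]],"roll":[0,0,0,0,0,0,0,0,0,0]}'
python3 snap.py w20 wrist;python3 calc.py .5051 -.0072 .047 2.8;python3 -c "
from h import *
crop(load('w20'),210,20,220,250,'w20c',2.4)"
```

```text
time_s: 30.25
tcp_pos: [0.5619, -0.0044, 0.0472]
eef_rot: [6.9, 89.9, -170.3]
contact_force: [-7.7, 0.3, 8.3]
gripper_width: 0.0211
t 30.3 yaw now 2.77 pos [561.9  -4.4  47.2] roll rad -0.0005 trans mm [ 0.2 -0.  56.8] F [-8.3  1.3  8.6] tilt [0.01 0.1 ] j6 73.0 w 20.6
```

View pics/w20c.png

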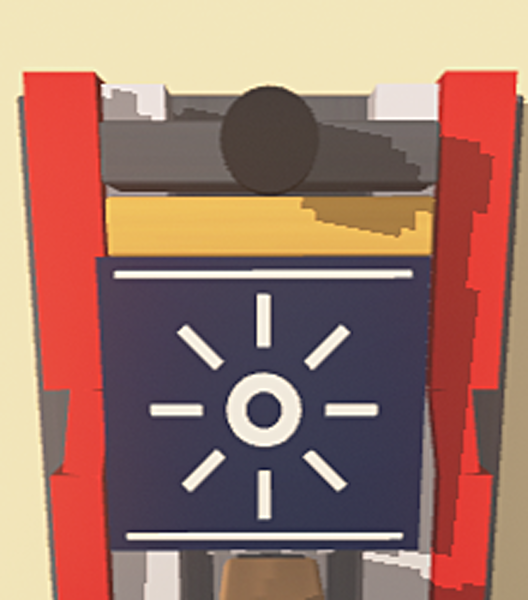

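```bash
python3 -m creep '{"jaw":[1,1,1,1,1,1,1,1,1,1],"translation":[[-0.0004,0,0],[-0.0004,0,0],[0,0,-0.0001],[0,0,-0.0001],[0,0,-0.0002],[0,0,-0.0002],[0,0,-0.0002],[0,0,-0.0002],[0,0,0],[0,0,0]],"roll":[0,0,0,0,0,0,0,0,0,0]}'
python3 calc.py .5051 -.0072 .047 2.8;python3 snap.py s20 side;python3 calc.py .5051 -.0072 .047 2.8
python3 -c "
from h import *
crop(load('s20'),255,170,120,100,'s20c',6)"
```

```text
time_s: 31.3
tcp_pos: [0.5621, -0.0045, 0.0475]
eef_rot: [5.6, 89.8, -171.7]
contact_force: [-9.3, 0.9, 6.0]
gripper_width: 0.0208
t 31.3 yaw now 2.76 pos [562.1  -4.5  47.5] roll rad -0.0006 trans mm [ 0.5 -0.1 57.1] F [-9.3  0.9  6. ] tilt [0.02 0.18] j6 73.0 w 20.8
t 31.35 yaw now 2.76 pos [562.1  -4.5  47.5] roll rad -0.0006 trans mm [ 0.5 -0.1 57.1] F [-9.1  0.6  5.8] tilt [0.02 0.18] j6 73.0 w 21.6
```

View pics/s20c.png

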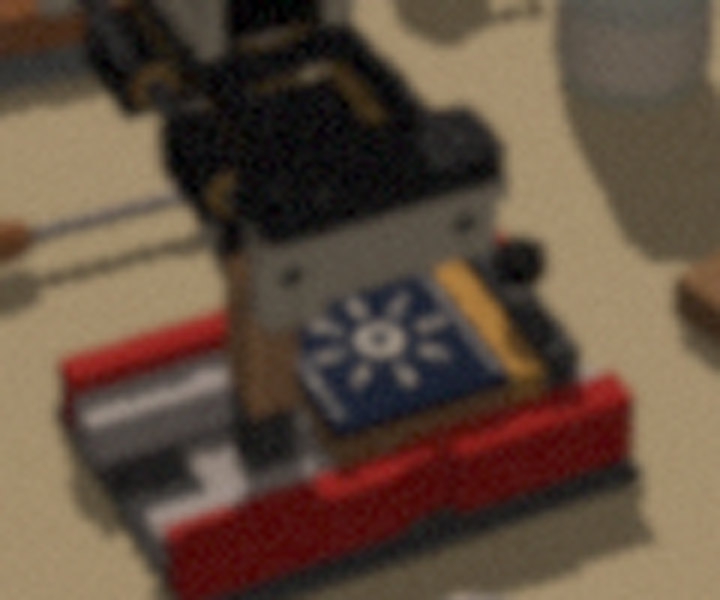

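```bash
python3 -m creep '{"jaw":[1,1,1,1,1,1,1,1,1,1],"translation":[[0,0,-0.0001],[0,0,-0.0001],[0,0,-0.0001],[0,0,-0.0001],[0,0,-0.0001],[0,0,-0.0001],[0,0,-0.0001],[0,0,0],[0,0,0],[0,0,0]],"roll":[0,0,0,0,0,0,0,0,0,0]}'
python3 calc.py .5051 -.0072 .047 2.8;python3 snap.py w21 wrist;python3 calc.py .5051 -.0072 .047 2.8
python3 -c "
from h import *
crop(load('w21'),240,40,160,100,'w21c',5)"
```

```text
time_s: 32.35
tcp_pos: [0.5621, -0.0045, 0.0475]
eef_rot: [5.7, 89.8, -171.5]
contact_force: [-10.5, 1.5, 8.2]
gripper_width: 0.0211
t 32.35 yaw now 2.76 pos [562.1  -4.5  47.5] roll rad -0.0007 trans mm [ 0.5 -0.1 57.1] F [-10.5   1.5   8.2] tilt [0.02 0.24] j6 73.0 w 21.1
t 32.4 yaw now 2.76 pos [562.1  -4.6  47.5] roll rad -0.0007 trans mm [ 0.5 -0.1 57.1] F [-11.1   1.4   8. ] tilt [0.02 0.24] j6 73.0 w 20.9
```

View pics/w21c.png

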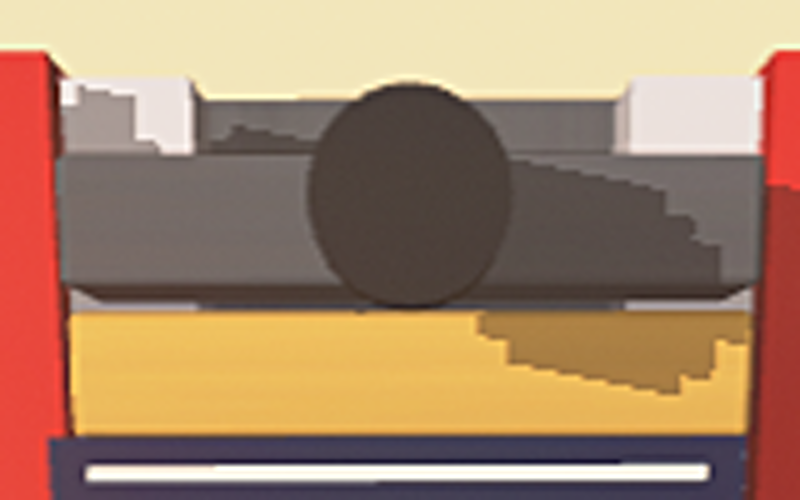

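```bash
python3 -m creep '{"jaw":[1,1,1,1,1,1,1,1,1,1],"translation":[[0,0,0.002],[0,0,0.003],[0,0,0.003],[0,0,0.001],[-0.002,0,0],[-0.004,0,0],[-0.004,0,0],[-0.002,0,0],[0,0,0],[0,0,0]],"roll":[0,0,0,0,0,0,0,0,0,0]}'
python3 calc.py .5051 -.0072 .0595 2.8;python3 snap.py w22 wrist
python3 -c "
from h import *
crop(load('w22'),210,20,220,250,'w22c',2.4)"
```

```text
time_s: 33.4
tcp_pos: [0.5555, -0.0046, 0.06]
eef_rot: [-141.1, 90.0, 41.7]
contact_force: [-0.8, -0.3, -1.5]
gripper_width: 0.0214
t 33.4 yaw now 2.78 pos [555.5  -4.6  60. ] roll rad -0.0003 trans mm [ 0.5  0.1 50.5] F [-0.8 -0.3 -1.5] tilt [-0.01 -0.01] j6 73.0 w 21.4
```

View pics/w22c.png

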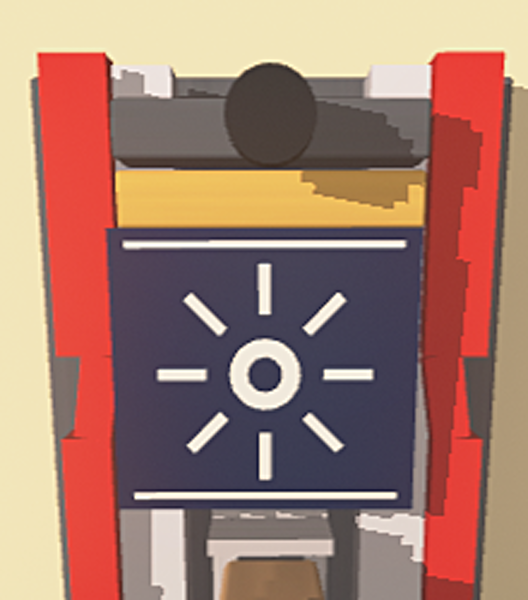

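```bash
python3 -m creep '{"jaw":[1,1,1,1,1,1,1,1,1,1],"translation":[[0,0,-0.001],[0,0,-0.0015],[0,0,-0.0015],[0,0,-0.001],[0,0,-0.0006],[0,0,-0.0006],[0,0,-0.0006],[0,0,-0.0006],[0,0,-0.0006],[0,0,-0.0004]],"roll":[0,0,0,0,0,0,0,0,0,0]}'
python3 calc.py .5051 -.0072 .0595 2.8
```

```text
time_s: 34.45
tcp_pos: [0.5634, -0.0043, 0.0598]
eef_rot: [6.8, 89.9, -170.4]
contact_force: [-2.0, 0.3, 0.1]
gripper_width: 0.0207
t 34.45 yaw now 2.78 pos [563.4  -4.3  59.8] roll rad -0.0004 trans mm [ 0.3  0.  58.4] F [-2.   0.3  0.1] tilt [0.01 0.06] j6 73.0 w 20.7
```

```bash
python3 -m creep '{"jaw":[1,1,1,1,1,1,1,1,1,1],"translation":[[0,0,-0.0004],[0,0,-0.0004],[0,0,-0.0004],[0,0,-0.0004],[0,0,-0.0003],[0,0,-0.0003],[0,0,-0.0002],[0,0,-0.0002],[0,0,0],[0,0,0]],"roll":[0,0,0,0,0,0,0,0,0,0]}'
python3 calc.py .5051 -.0072 .0595 2.8
```

```text
time_s: 35.45
tcp_pos: [0.5653, -0.0044, 0.0598]
eef_rot: [7.4, 89.9, -169.8]
contact_force: [-6.0, 0.8, 3.6]
gripper_width: 0.0211
t 35.45 yaw now 2.77 pos [565.3  -4.4  59.8] roll rad -0.0005 trans mm [ 0.3 -0.1 60.3] F [-6.   0.8  3.6] tilt [0.02 0.13] j6 73.0 w 21.1
```

```bash
python3 -m creep '{"jaw":[1,1,1,1,1,1,1,1,1,1],"translation":[[0,0,-0.0004],[0,0,-0.0004],[0,0,-0.0004],[0,0,-0.0004],[0,0,-0.0004],[0,0,-0.0003],[0,0,-0.0003],[0,0,-0.0002],[0,0,0],[0,0,0]],"roll":[0,0,0,0,0,0,0,0,0,0]}'
python3 calc.py .5051 -.0072 .0595 2.8;python3 snap.py w23 wrist
python3 -c "
from h import *
crop(load('w23'),210,20,220,250,'w23c',2.4)"
```

```text
time_s: 36.45
tcp_pos: [0.567, -0.0044, 0.0596]
eef_rot: [7.2, 89.8, -170.0]
contact_force: [-10.1, 0.9, 5.1]
gripper_width: 0.0207
t 36.45 yaw now 2.76 pos [567.   -4.4  59.6] roll rad -0.0007 trans mm [ 0.1 -0.3 62. ] F [-10.1   0.9   5.1] tilt [0.03 0.23] j6 73.0 w 20.7
```

View pics/w23c.png

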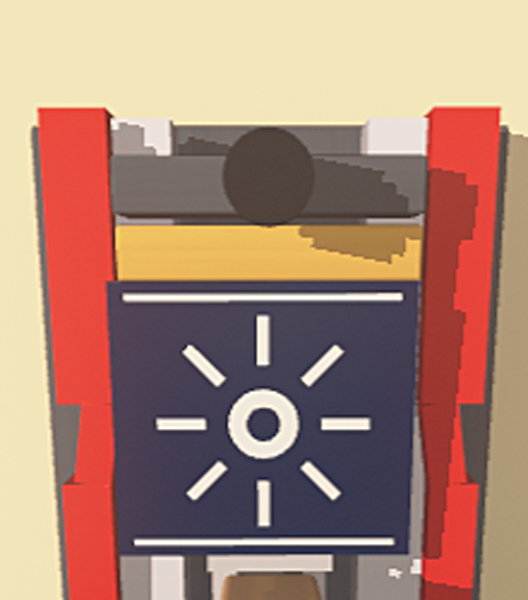

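```bash
python3 -m creep '{"jaw":[1,1,1,1,1,1,1,1,1,1],"translation":[[0,0,-0.0003],[0,0,-0.0003],[0,0,-0.0003],[0,0,-0.0003],[0,0,-0.0003],[0,0,-0.0002],[0,0,-0.0002],[0,0,0],[0,0,0],[0,0,0]],"roll":[0,0,0,0,0,0,0,0,0,0]}'
python3 calc.py .5051 -.0072 .0595 2.8;python3 snap.py s23 side;python3 calc.py .5051 -.0072 .0595 2.8
python3 -c "
from h import *
crop(load('s23'),255,170,120,100,'s23c',6)"
```

```text
time_s: 37.5
tcp_pos: [0.5689, -0.0043, 0.0597]
eef_rot: [7.8, 89.8, -169.5]
contact_force: [-9.7, 1.3, 5.8]
gripper_width: 0.0211
t 37.5 yaw now 2.76 pos [568.9  -4.3  59.7] roll rad -0.0007 trans mm [ 0.2 -0.3 63.9] F [-9.7  1.3  5.8] tilt [0.03 0.23] j6 74.0 w 21.1
t 37.55 yaw now 2.76 pos [568.9  -4.3  59.7] roll rad -0.0007 trans mm [ 0.2 -0.3 63.9] F [-9.2  0.5  5.7] tilt [0.03 0.23] j6 74.0 w 21.0
```

View pics/s23c.png

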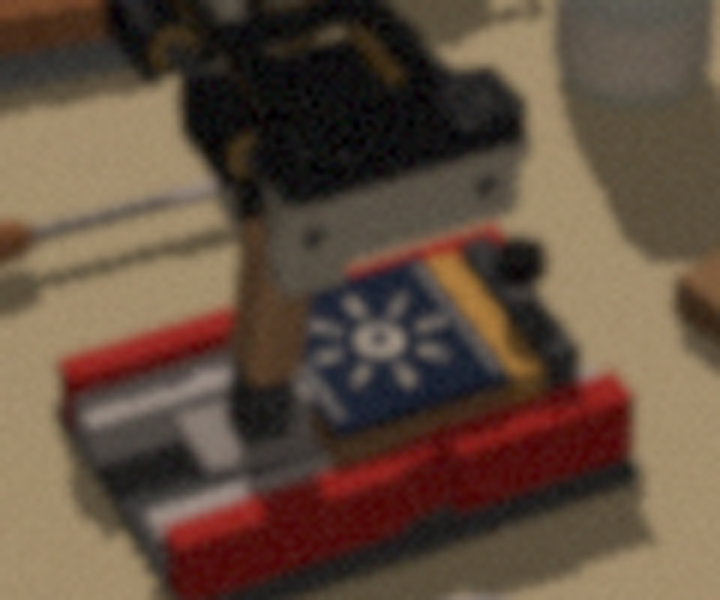

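```bash
python3 -m creep '{"jaw":[1,1,1,1,1,1,1,1,1,1],"translation":[[0,0,0.003],[0,0,0.005],[0,0,0.004],[0.002,0,0.001],[0.003,0,0],[0.003,0,0],[0.002,0,0],[0.001,0,0],[0.001,0,0],[0.0005,0,0]],"roll":[0,0,0,0,0,0,0,0,0,0]}'
python3 calc.py .5051 -.0072 .047 2.8;python3 snap.py w24 wrist
python3 -c "
from h import *
crop(load('w24'),210,20,220,250,'w24c',2.4)"
```

```text
time_s: 38.55
tcp_pos: [0.5568, -0.0048, 0.0482]
eef_rot: [15.1, 89.9, -162.1]
contact_force: [-11.1, 1.5, 16.0]
gripper_width: 0.0208
t 38.55 yaw now 2.8 pos [556.8  -4.8  48.2] roll rad -0.0 trans mm [ 1.2 -0.2 51.8] F [-11.1   1.5  16. ] tilt [0.04 0.13] j6 73.0 w 20.8
```

View pics/w24c.png

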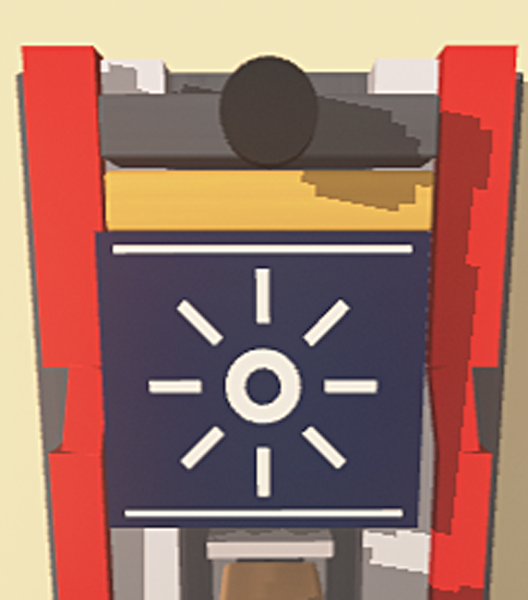

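```bash
python3 -m creep '{"jaw":[1,1,1,1,1,1,1,1,1,1],"translation":[[-0.002,0,0],[0,0,0.003],[0,0,0.004],[0,0,0.004],[0,0,0.004],[0,0,0.002],[0.001,0,0],[0.001,0,0],[0.0004,0,0],[0,0,0]],"roll":[0,0,0,0,0,0,0,0,0,0]}'
python3 calc.py .5051 -.0072 .047 2.8;python3 snap.py w25 wrist
python3 -c "
from h import *
crop(load('w25'),210,20,220,250,'w25c',2.4)"
```

```text
time_s: 39.6
tcp_pos: [0.5391, -0.0057, 0.0479]
eef_rot: [11.2, 89.8, -166.0]
contact_force: [-11.2, 1.7, 17.4]
gripper_width: 0.0209
t 39.6 yaw now 2.79 pos [539.1  -5.7  47.9] roll rad -0.0001 trans mm [ 0.9 -0.2 34. ] F [-11.2   1.7  17.4] tilt [0.04 0.19] j6 73.0 w 20.9
```

View pics/w25c.png

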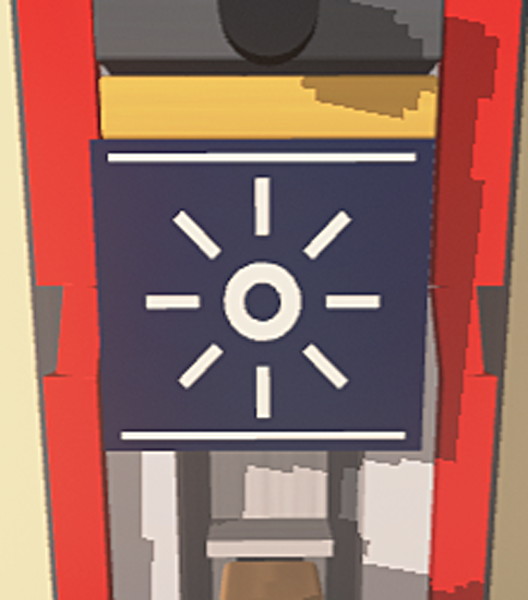

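```bash
python3 -m creep '{"jaw":[0.45,0.4,0.35,0.3,0.3,0.3,0.3,0.3,0.3,0.3],"translation":[[0,0,0],[0,0,0],[0,0,0],[0,0,0],[0.001,0,0],[0.002,0,0],[0.002,0,0],[0.001,0,0],[0,0,0],[0,0,0]],"roll":[0,0,0,0,0,0,0,0,0,0]}'
python3 calc.py .5051 -.0072 .0385 2.8;python3 snap.py w26 wrist; python3 snap.py s26 side
python3 -c "
from h import *
crop(load('s26'),255,170,120,100,'s26c',6)"
```

```text
time_s: 40.65
tcp_pos: [0.5413, -0.0053, 0.041]
eef_rot: [96.6, 90.0, -80.6]
contact_force: [-0.6, 0.0, 0.6]
gripper_width: 0.0306
t 40.65 yaw now 2.79 pos [541.3  -5.3  41. ] roll rad -0.0002 trans mm [ 2.5  0.1 36.3] F [-0.6  0.   0.6] tilt [ 0. -0.] j6 73.0 w 30.6
```

View pics/w26.png

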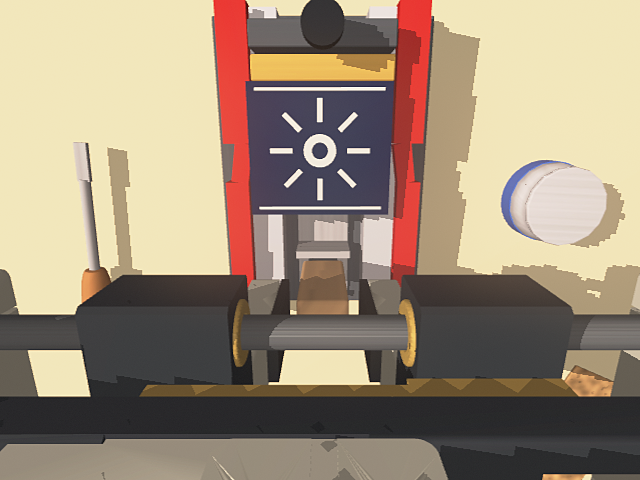

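View pics/s26c.png

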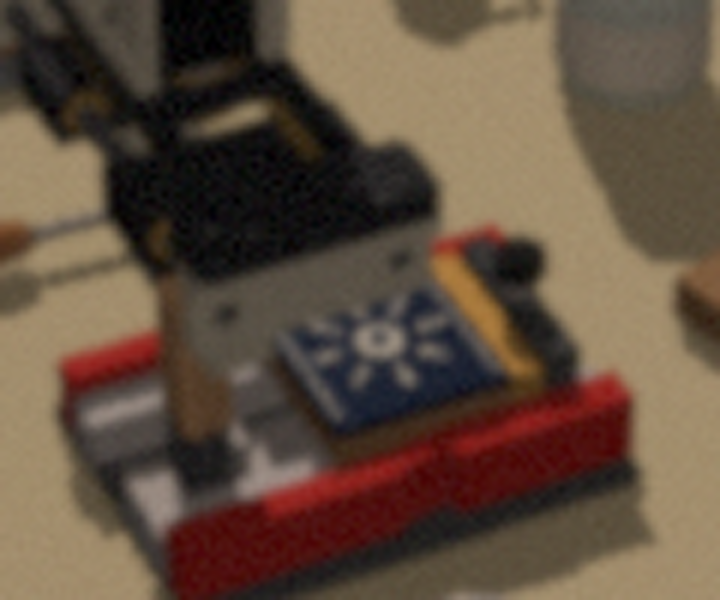

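Run:
```python
from h import *
w=load("w26");crop(w,280,225,90,80,"w26c",6)
```

```text
(no output)
```

View pics/w26c.png

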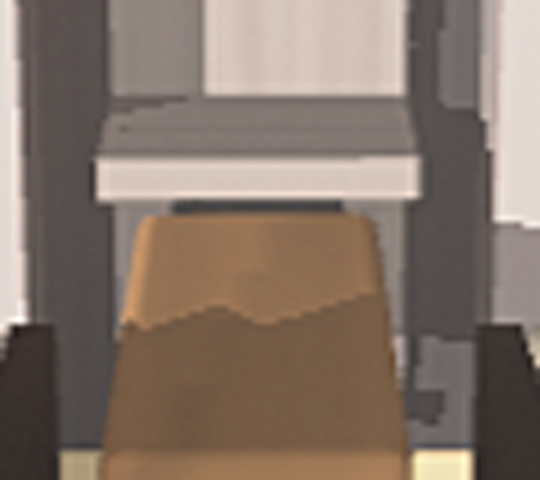

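Run:
```python
from m1 import *
w=load("w26");P=w["P"];B=lambda l:pt(l,6,(280,225));R=Rtool(w["s"]);T=w["s"]["tcp_pos"]
def p(uv,z):
    X=onz(w,uv,z,P)-T; return np.round(np.c_[X@-R[:,2],X@R[:,1]]*1e3,1).tolist()
print(p(B([(97,157),(420,157)]),.031),p(B([(108,97),(408,97)]),.009),p(B([(97,198),(420,198)]),.031))
```

```text
[[9.2, -16.5], [9.2, 13.4]] [[8.8, -17.0], [8.8, 13.6]] [[5.2, -16.6], [5.2, 13.5]]
```

```bash
python3 -m creep '{"jaw":[0.3,0.3,0.3,0.4,0.5,0.7,1,1,1,1],"translation":[[0,0,0.0015],[0.0012,0,0.0015],[0.0012,0,0],[0,0,0],[0,0,0],[0,0,0],[0,0,0],[0,0,0],[0,0,0],[0,0,0]],"roll":[0,0,0,0,0,0,0,0,0,0]}' 60
python3 calc.py .5051 -.0072 .0485 2.8
```

```text
time_s: 41.75
tcp_pos: [0.5383, -0.0055, 0.0386]
eef_rot: [135.0, 90.0, -42.2]
contact_force: [-1.5, 0.1, -1.6]
gripper_width: 0.0217
t 41.75 yaw now 2.78 pos [538.3  -5.5  38.6] roll rad -0.0003 trans mm [-9.9  0.1 33.2] F [-1.5  0.1 -1.6] tilt [ 0. -0.] j6 72.0 w 21.7
```

```bash
python3 -m creep '{"jaw":[1,1,1,1,1,1,1,1,1,1],"translation":[[-0.003,0,0],[-0.004,0,0],[-0.003,0,0],[-0.001,0,-0.002],[0,0,-0.004],[0,0,-0.005],[0,0,-0.005],[0,0,-0.003],[0,0,-0.002],[0,0,-0.001]],"roll":[0,0,0,0,0,0,0,0,0,0]}'
python3 calc.py .5051 -.0072 .0485 2.8
python3 -m creep '{"jaw":[1,1,1,1,1,1,1,1,1,1],"translation":[[0,0,-0.0006],[0,0,-0.0006],[0,0,-0.0006],[0,0,-0.0006],[0,0,-0.0004],[0,0,-0.0004],[0,0,-0.0003],[0,0,-0.0003],[0,0,-0.0002],[0,0,0]],"roll":[0,0,0,0,0,0,0,0,0,0]}'
python3 calc.py .5051 -.0072 .0485 2.8
```

```text
time_s: 42.75
tcp_pos: [0.5604, -0.0044, 0.0495]
eef_rot: [15.3, 90.0, -161.9]
contact_force: [-0.7, 0.2, -1.0]
gripper_width: 0.0215
t 42.75 yaw now 2.78 pos [560.4  -4.4  49.5] roll rad -0.0003 trans mm [ 1.   0.1 55.3] F [-0.7  0.2 -1. ] tilt [0.01 0.02] j6 73.0 w 21.5
time_s: 43.75
tcp_pos: [0.5625, -0.0045, 0.0493]
eef_rot: [6.0, 89.8, -171.2]
contact_force: [-6.7, 0.8, 2.8]
gripper_width: 0.0215
t 43.75 yaw now 2.76 pos [562.5  -4.5  49.3] roll rad -0.0006 trans mm [ 0.8 -0.1 57.4] F [-6.7  0.8  2.8] tilt [0.02 0.17] j6 73.0 w 21.5
```

```bash
python3 -m creep '{"jaw":[1,1,1,1,1,1,1,1,1,1],"translation":[[0,0,-0.0003],[0,0,-0.0003],[0,0,-0.0003],[0,0,-0.0003],[0,0,-0.0002],[0,0,-0.0002],[0,0,-0.0002],[0,0,0],[0,0,0],[0,0,0]],"roll":[0,0,0,0,0,0,0,0,0,0]}'
python3 calc.py .5051 -.0072 .0485 2.8;python3 snap.py w27 wrist;python3 calc.py .5051 -.0072 .0485 2.8
python3 -c "
from h import *
crop(load('w27'),210,20,220,250,'w27c',2.4)"
```

```text
time_s: 44.75
tcp_pos: [0.5629, -0.0046, 0.0491]
eef_rot: [5.3, 89.7, -172.0]
contact_force: [-10.3, 2.0, 4.1]
gripper_width: 0.0214
t 44.75 yaw now 2.75 pos [562.9  -4.6  49.1] roll rad -0.001 trans mm [ 0.6 -0.2 57.9] F [-10.3   2.    4.1] tilt [0.03 0.3 ] j6 73.0 w 21.4
t 44.8 yaw now 2.75 pos [562.9  -4.6  49. ] roll rad -0.0009 trans mm [ 0.5 -0.2 57.9] F [-10.3   0.6   4.4] tilt [0.03 0.31] j6 73.0 w 21.3
```

View pics/w27c.png

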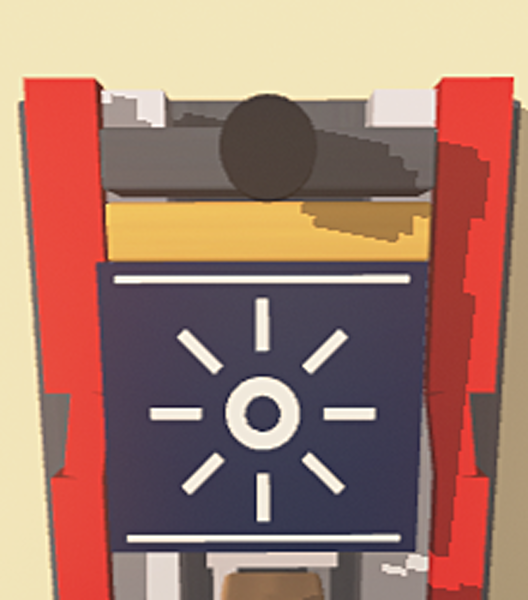

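```bash
python3 -m creep '{"jaw":[1,1,1,1,1,1,1,1,1,1],"translation":[[0,0,-0.0003],[0,0,-0.0003],[0,0,-0.0003],[0,0,-0.0003],[0,0,-0.0002],[0,0,-0.0002],[0,0,0],[0,0,0],[0,0,0],[0,0,0]],"roll":[0,0,0,0,0,0,0,0,0,0]}'
python3 calc.py .5051 -.0072 .0485 2.8
```

```text
time_s: 45.8
tcp_pos: [0.5634, -0.0047, 0.0488]
eef_rot: [5.8, 89.6, -171.5]
contact_force: [-12.6, 1.4, 5.9]
gripper_width: 0.0217
t 45.8 yaw now 2.74 pos [563.4  -4.7  48.8] roll rad -0.0011 trans mm [ 0.3 -0.4 58.3] F [-12.6   1.4   5.9] tilt [0.04 0.42] j6 73.0 w 21.7
```

```bash
python3 -m creep '{"jaw":[1,1,1,1,1,1,1,1,1,1],"translation":[[0,0,-0.0002],[0,0,-0.0002],[0,0,-0.0002],[0,0,0],[0,0,0],[0,0,0],[0,0,0],[0,0,0],[0,0,0],[0,0,0]],"roll":[0,0,0,0,0,0,0,0,0,0]}'
python3 calc.py .5051 -.0072 .0485 2.8; python3 snap.py w28 wrist;python3 calc.py .5051 -.0072 .0485 2.8
python3 -c "
from h import *
crop(load('w28'),210,20,220,250,'w28c',2.4)"
```

```text
time_s: 46.8
tcp_pos: [0.5636, -0.0048, 0.0487]
eef_rot: [5.6, 89.5, -171.7]
contact_force: [-14.1, 2.0, 8.0]
gripper_width: 0.0215
t 46.8 yaw now 2.73 pos [563.6  -4.8  48.7] roll rad -0.0012 trans mm [ 0.2 -0.4 58.6] F [-14.1   2.    8. ] tilt [0.04 0.45] j6 73.0 w 21.5
t 46.85 yaw now 2.73 pos [563.7  -4.7  48.7] roll rad -0.0011 trans mm [ 0.2 -0.4 58.6] F [-13.3   2.3   7.5] tilt [0.05 0.45] j6 73.0 w 21.7
```

View pics/w28c.png

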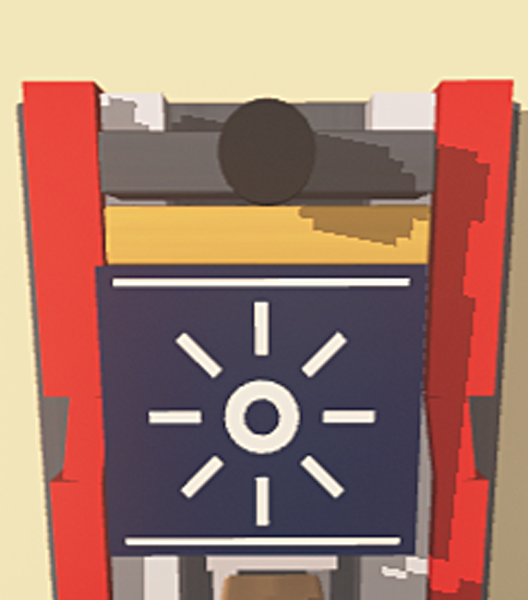

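```bash
python3 -m creep '{"jaw":[1,1,1,1,1,1,1,1,1,1],"translation":[[0,0,0.001],[0,0,0.003],[0,0,0.006],[0,0,0.01],[0,0,0.012],[0,0,0.012],[0,0,0.012],[0,0,0.01],[0,0,0.007],[0,0,0.003]],"roll":[0,0,0,0,0,0,0,0,0,0]}'
python3 calc.py .5403 -.2615 .135 -14.69;python3 snap.py w29 wrist
python3 -c "
from h import *
crop(load('w29'),190,0,260,250,'w29c',2.4)"
```

```text
time_s: 47.85
tcp_pos: [0.4917, -0.0077, 0.0499]
eef_rot: [-156.1, 90.0, 26.6]
contact_force: [0.5, 0.4, -1.2]
gripper_width: 0.0214
t 47.85 yaw now 2.8 pos [491.7  -7.7  49.9] roll rad 0.3052 trans mm [ -85.1  233.2 -111.4] F [ 0.5  0.4 -1.2] tilt [-0.01 -0.02] j6 71.0 w 21.4
```

View pics/w29c.png

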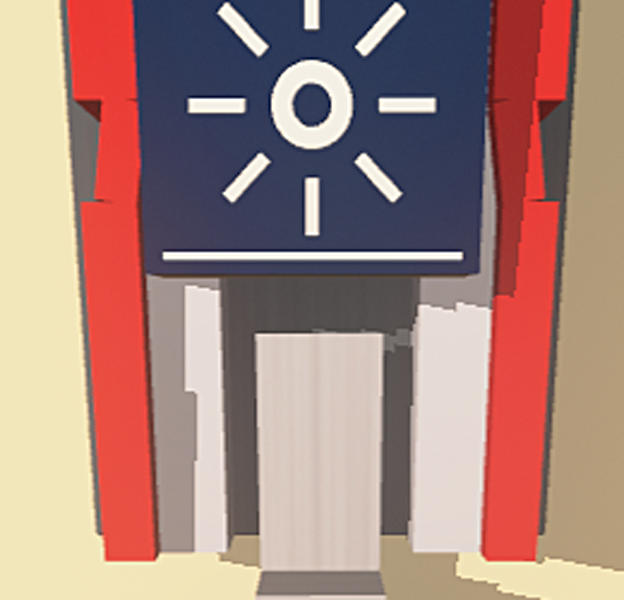

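```bash
python3 -m creep '{"jaw":[1,1,1,1,1,1,1,1,1,1],"translation":[[-0.005,0,0],[-0.012,0,0],[-0.015,0,0],[-0.015,0,0],[-0.015,0,0],[-0.012,0,0],[-0.008,0,0],[-0.003,0,0],[0,0.01,-0.0048],[0,0.02,-0.0096]],"roll":[0,0,0,0,-0.0,0.061,0.061,0.061,0.061,0.0612]}'
python3 calc.py .5403 -.2615 .135 -14.69
```

```text
time_s: 48.9
tcp_pos: [0.5021, -0.0392, 0.1361]
eef_rot: [-149.3, 89.9, 16.0]
contact_force: [0.2, -0.5, -2.3]
gripper_width: 0.022
t 48.9 yaw now -14.75 pos [502.1 -39.2 136.1] roll rad -0.001 trans mm [  1.1 205.3 -93.3] F [ 0.2 -0.5 -2.3] tilt [-0.05 -0.09] j6 57.0 w 22.0
```

```bash
python3 -m creep '{"jaw":[1,1,1,1,1,1,1,1,1,1],"translation":[[0,0.025,-0.0113],[0,0.03,-0.0136],[0,0.03,-0.0136],[0,0.03,-0.0136],[0,0.03,-0.0136],[0,0.025,-0.0113],[0,0.018,-0.0082],[0,0.01,-0.0046],[0,0.004,-0.0018],[0,0,0]],"roll":[0,0,0,0,0,0,0,0,0,0]}'
python3 calc.py .5403 -.2615 .040 -14.69;python3 snap.py w30 wrist
```

```text
time_s: 49.9
tcp_pos: [0.5386, -0.2584, 0.1348]
eef_rot: [-60.0, 90.0, 105.2]
contact_force: [0.1, 0.4, -2.7]
gripper_width: 0.0213
t 49.9 yaw now -14.73 pos [ 538.6 -258.4  134.8] roll rad -0.0007 trans mm [94.8  2.6 -2.4] F [ 0.1  0.4 -2.7] tilt [-0.  0.] j6 82.0 w 21.3
```

View pics/w30.png

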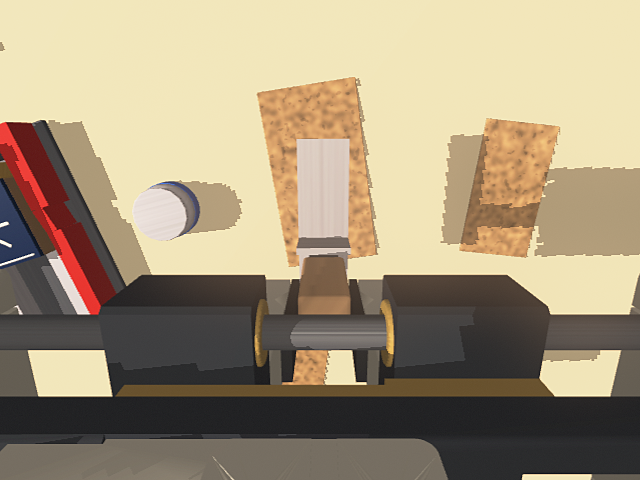

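```bash
python3 -m creep '{"jaw":[1,1,1,1,1,1,1,1,1,1],"translation":[[0.005,0.002,-0.001],[0.012,0,0],[0.015,0,0],[0.018,0,0],[0.018,0,0],[0.012,0,0],[0.008,0,0],[0.004,0,0],[0.0015,0,0],[0.001,0,0]],"roll":[0,0,0,0,0,0,0,0,0,0]}'
python3 calc.py .5403 -.2615 .036 -14.69
python3 -m creep '{"jaw":[1,1,1,1,1,1,1,1,1,1],"translation":[[0.0005,0,0],[0.0005,0,0],[0.0005,0,0],[0.0005,0,0],[0.0005,0,0],[0.0005,0,0],[0.0005,0,0],[0.0005,0,0],[0,0,0],[0,0,0]],"roll":[0,0,0,0,0,0,0,0,0,0]}'
python3 calc.py .5403 -.2615 .036 -14.69;python3 snap.py w31 wrist
```

```text
time_s: 50.95
tcp_pos: [0.5395, -0.2606, 0.0406]
eef_rot: [178.3, 90.0, -16.4]
contact_force: [-0.1, 1.2, -1.2]
gripper_width: 0.0213
t 50.95 yaw now -14.69 pos [ 539.5 -260.6   40.6] roll rad -0.0001 trans mm [ 4.6  0.6 -1. ] F [-0.1  1.2 -1.2] tilt [ 0.   -0.05] j6 82.0 w 21.3
time_s: 51.95
tcp_pos: [0.539, -0.2605, 0.0361]
eef_rot: [16.4, 90.0, -178.3]
contact_force: [0.4, -0.5, -0.9]
gripper_width: 0.0215
t 51.95 yaw now -14.7 pos [ 539.  -260.5   36.1] roll rad -0.0002 trans mm [ 0.1  0.6 -1.5] F [ 0.4 -0.5 -0.9] tilt [0.   0.01] j6 82.0 w 21.5
```

View pics/w31.png

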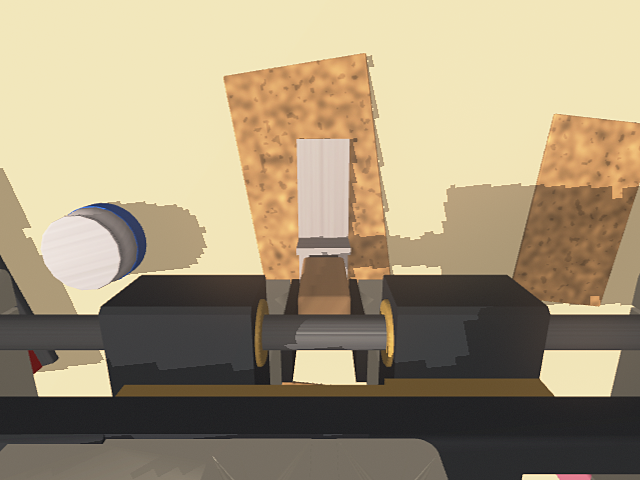

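```bash
python3 -m creep '{"jaw":[1,1,1,1,1,1,1,1,1,1],"translation":[[0.0003,0,0],[0.0003,0,0],[0.0003,0,0],[0.0003,0,0],[0.0002,0,0],[0.0002,0,0],[0,0,0],[0,0,0],[0,0,0],[0,0,0]],"roll":[0,0,0,0,0,0,0,0,0,0]}'
```

```text
time_s: 53.0
tcp_pos: [0.5389, -0.2605, 0.0356]
eef_rot: [144.9, 90.0, -49.8]
contact_force: [-4.3, 3.5, 9.1]
gripper_width: 0.0215
```

```bash
python3 -m creep '{"jaw":[1,1,0.45,0.4,0.3,0.1,-0.2,-0.5,-1,-1],"translation":[[-0.0008,0,0],[0,0,0],[0,0,0],[0,0,0],[0,0,0],[0,0,0],[0,0,0],[0,0,0],[0,0,0],[0,0,0]],"roll":[0,0,0,0,0,0,0,0,0,0]}'
python3 -m creep '{"jaw":[-1,-1,-1,-1,-1,-1,-1,-1,-1,-1],"translation":[[0,0,0],[-0.002,0,0],[-0.005,0,0],[-0.012,0,0],[-0.02,0,0],[-0.03,0,0],[-0.03,0,0],[-0.03,0,0],[-0.03,0,0.02],[-0.02,0,0.03]],"roll":[0,0,0,0,0,0,0,0,0,0]}'
python3 snap.py w32 wrist;python3 snap.py t32 top;python3 snap.py s32 side
```

```text
time_s: 54.0
tcp_pos: [0.5391, -0.2605, 0.0353]
eef_rot: [74.8, 90.0, -119.9]
contact_force: [-0.6, -0.5, -0.3]
gripper_width: 0.0652
time_s: 55.0
tcp_pos: [0.4917, -0.2482, 0.2173]
eef_rot: [171.9, 89.8, -22.8]
contact_force: [0.3, -0.2, -0.2]
gripper_width: 0.088
```

View pics/t32.png

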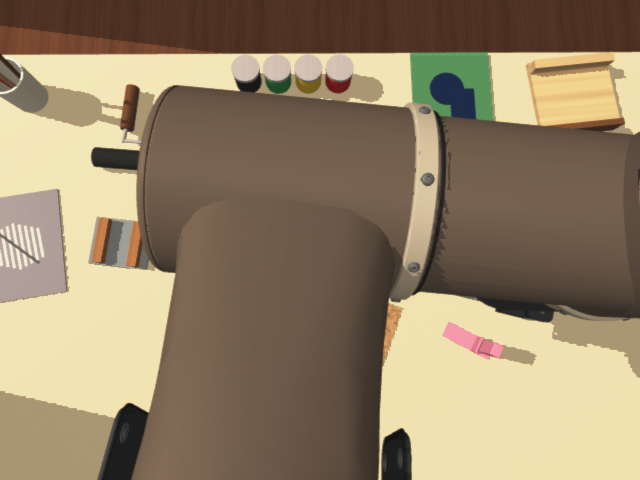

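View pics/s32.png

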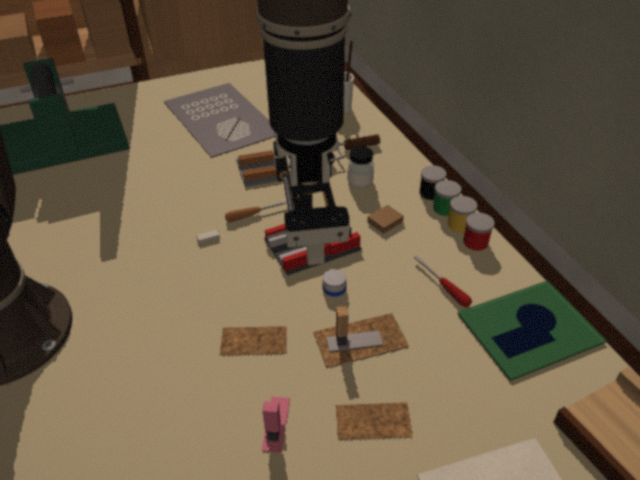

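View pics/w32.png

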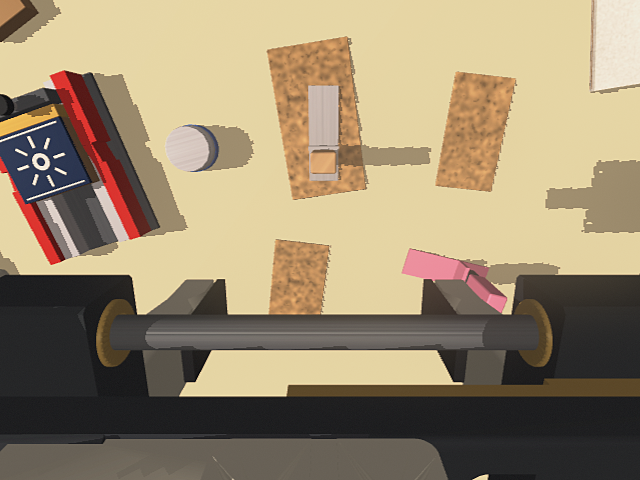

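```bash
python3 -m creep '{"jaw":[-1,-1,-1,-1,-1,-1,-1,-1,-1,-1],"translation":[[0,0,0],[0,0,0],[0,0,0],[0,0,0],[0,0,0],[0,0,0],[0,0,0],[0,0,0],[0,0,0],[0,0,0]],"roll":[0,0,0,0,0,0,0,0,0,0]}'
python3 -c "
from plant import *
print(close_job())"
```

```text
time_s: 56.15
tcp_pos: [0.4907, -0.2478, 0.2144]
eef_rot: [-151.2, 90.0, 14.1]
contact_force: [-0.3, 0.0, 0.7]
gripper_width: 0.0878
the job is handed in; nothing more can be done
None
```

The job is done and handed in at 56 s. The block lies in the jig, pushed up against the brass bar, and the lifter stands upright on the 150 × 80 mm cork mat, let go.

- **Carrying:** I slid the blade under the block on the stand, lifted it, carried it level and set it on the jig's rails. I saw no tipping, and the gripper stayed clear of the block throughout.
- **First pushes:** The lifter turned in the grip at about 10 N. I stood it briefly on the jig's floor, behind the block, and gripped the handle about 8 mm lower.
- **Bedding push:** I then pushed to about 13.5 N and held it. Readings were 12.6 to 14.1 N over about a second, and the fingertips crept less than 1 mm.
- **Is the bar home?** I judge so from feel: it gave way at about 6 to 8 N, then stayed put while the push rose from about 10 to 14 N. A gap of about 1 mm between bar and stop still showed in the wrist pictures. It did not change during the last pushes, so I took it to be the stop's hand setting, but I could not confirm it another way.
- **Other disagreements:** The wrist camera read about 2 mm off in y against the arm, and I allowed for it. While pushing, an upward force on the lifter rose to about 7 to 9 N. I put this down to the heel rubbing on the block.
- **Last pictures:** The block is flush with the bar, the lifter is on its mat, and the other things I could see are where they were. The arm hid some of the scene in the top view.

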